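Wind the airing timer and crack open a sealed electrical enclosure

ROBOT

A 6-joint arm with a two-finger parallel gripper is mounted at the origin on the work surface. World frame = base frame: x ahead of the robot, y to its left, z up, the work surface at z = 0. Lengths are in m, angles in rad, forces in N, time in s.
With the tool pointing down it reaches from about 0.4 to 0.925 m from the base axis. Payload 12.5 kg.
Tool frame: the origin (TCP) lies at the very end of the fingers, on their centre line; the grasp point (between the pads) lies env.grip_point_offset behind it (env.grip_point_offset is the distance from the TCP to the grasp point, in m); x points along the fingers, z is the direction in which the jaws open and shut, and the axes are right-handed (so a half turn about x gives the same grasp; the last joint's range is limited). The gripper opens to 95 mm and grips with 3 to 60 N. Pads are 20 mm wide; open, the fingers measure 119 mm over their backs; the gripper's body (75 mm by 180 mm) begins 59 mm behind the grasp point.
Start: joints at [1.243, 0.491, 1.559, -0, 1.092, -0.106], TCP at [0.137, 0.61, 0.215] pointing down, gripper open.
Joint ranges: [-3.1, 3.1], [-0.84, 2.19], [0.05, 2.79], [-1.13, 4.28], [0.06, 2.93], [-2.69, 2.69]. Speed limits (rad/s): [2.22, 2.22, 2.79, 3.14, 3.14, 3.14].

INTERFACE

Orientations are given as a unit quaternion [x, y, z, w].
In Python, from bench import sensors, optics, job, env gives the robot as it stands. The module is installed in compiled form; this text tells all that it offers.
- The arm moves only by the shell command python3 -m inch 'ROWS' [OPENING] [FORCE]. ROWS is JSON, a list of rows, each an object of numbers: "tx", "ty", "tz": the shift along the world's x, y, z in units of 40 cm (1.0 is 40 cm); "ax", "ay", "az": the turn, a rotation vector about the world's x, y, z in units of pi/4 rad (1.0 is pi/4 rad). A call has 1 to 12 rows; each row is the pose to reach, as a shift and turn from the pose commanded when the call began; what a row does not reach only later rows make up. A row lasts 1/12 s, in which the tool goes at most 41.7 mm and 7.16 degrees, less where a joint would pass 70% of its speed; a pose out of reach is approached as far as the arm can. A call with a number of a shift or a turn outside -1 to 1 is refused whole. A call with a gripper value outside its range is refused whole. OPENING is the opening, from 0 (shut) to 1 (fully open), set as the call begins (- or left out, the last holds). The fingers move at their own pace and stop on an object; FORCE is the grip in N (left out, the last holds). Time passes only in rows, so rows that repeat a pose let the fingers close. It gives the time, the measured TCP pose, the force and the opening at its end, in the units of the state.
- sensors.observe(): the state, without advancing time (a new reading comes with each control period).
- optics.get_image(name): name is "scene" or "top" or "wrist"; returns a dict with "frame" (420x560x3 uint8, red, green, blue), "mtx" (3x3 intrinsics, pixels), "extrinsics" (4x4, takes a point from camera to world coordinates). Camera axes: x right, y up, looking along -z (the intrinsics and any distortion apply to the point x, -y, -z); pixel columns grow to the right and rows downward; lengths in m; the calibration is good to about 2 mm. The wrist camera is an equidistant fisheye: a pixel r from the principal point sees the ray r / f radians off the axis. A picture is of the moment at which its call begins. There is no depth.
- job.finish_job(): hands the job in, once; it reports no verdict.
Trained networks look in a picture, given as the dict that the camera call returned (one of the last four; its "shot" number tells which), for a name from the list of things; names that differ only in an ending like _2 or _b are one class to them, and where a whole thing is asked for, a point or a joint stands for the part that bears it (a point fixed in the world has none). Each returns a list of dicts, best first, with "confidence" (0 to 1); they miss things now and then, are a little off and sometimes report something else, mostly with a low value. They report only what shows in the picture. A call takes as long as a camera call. They do not tell look-alikes from the thing itself.
- optics.recognise(picture, target): "rect" ([centre column, centre row, width, height] as shares, 0 to 1, of the picture: columns of its width, rows of its height, round what is visible of it).
The state is a dict: "clock": time; "joint_positions": joint angles; "joint_velocities": joint speeds; "effort": joint torques, N m; "tool_pos": TCP position; "eef_rot": TCP orientation; "ft_force": force on the tool from outside, world axes, zero at the start; "moment": the same for the moment, N m; "gripper_width": finger opening in m.
Only numpy, scipy, OpenCV 4.12 (cv2) and the standard library are available. Lean on these libraries where they do the work, as an engineer would, in place of code of your own. Each camera call takes 0.05 s, during which the arm holds its last target.

TASK

Air the sealed enclosure: first wind the blue clockwork timer fully by turning its key clockwise, in several partial turns, until it reaches its stop. Then take the lid of the grey enclosure by its orange bar handle, pull it free of its sticking seal without letting it fly wide open, and hold it open by about 3 cm at the front edge. Finish still holding the lid steady there, and leave the meter, the breaker and the screwdriver where they are.

Things in the scene. Friction and masses are not known exactly. Their poses are not given: they have to be found in the camera images.
- timer: Fixed clockwork timer: blue box 100 x 100 x 80 mm high with a white dial 3 mm thick on top (dial at z = 83 mm). Origin at the centre of its underside, z up. It stands to the left or to the right of the enclosure, turned by up to 0.5 rad. The key turns about the vertical line through the origin. On the dial black ticks run clockwise from the unwound direction (own +x) to the green stop mark, 3.2 rad further.
- timer_key (a joint): Angle of the winding key in rad: 0 unwound, grows as the key is turned clockwise seen from above, 3.2 at the stop (fully wound, red end of the key over the green mark). It starts between 0 and 0.7. Winding takes about 0.07 to 0.12 N m; the key stays where it is let go.
- key_grip (a point): Middle of the upright brass key blade, on the turning axis, 115 mm above the table. The blade is 46 mm long (along the point's x, which points to its red end), 8 mm thick (y) and 28 mm high (z); its underside is 18 mm above the dial, on a stem of 14 mm diameter. The point turns with the key.
- enclosure: Fixed grey open-topped enclosure, 200 (x) x 220 (y) x 90 mm high, origin at the centre of its underside, z up, with a grey lid. Its front, with the handle, looks to its own -x; the hinge is along its far (+x) edge. Turned by up to 0.3 rad.
- lid_hinge (a point): Point on the hinge line of the lid, in its middle, 94 mm above the table; axes as the enclosure's. The hinge line runs along y.
- lid (a joint): Opening angle of the lid in rad: 0 shut, grows as the front edge rises. The front edge is 205 mm from the hinge, so 0.147 rad is a gap of 30 mm. The seal grips hardest at the very start: some 15 to 20 N upwards at the handle breaks it, the pull then drops to a few newtons within 4 mm of lift, and from about 8 mm on the lid is free. A free lid weighs about 2 to 4 N at the handle and sinks back when let go, to rest on the seal about 8 mm open at the front.
- lid_handle (a point): Centre of the orange round bar handle on the lid: bar 12 mm thick and 98 mm clear between its posts, along the point's y; 165 mm in front of the hinge line and 52 mm above it when the lid is shut (42 mm above the lid's top face, 146 mm above the table). It moves and tilts with the lid; the bar can roll between fingers that grip it front and back.
- meter: Bystander, loose: black multimeter 135 (x) x 75 (y) x 32 mm high, lying on the table on the other side of the enclosure from the timer. Origin at the centre of its underside.
- breaker: Bystander, loose: white circuit breaker, about 62 (x) x 36 (y) x 80 mm high, standing on the table between the robot and the enclosure. Origin under its body, z up.
- screwdriver: Bystander, loose: red-handled screwdriver lying across on the table to the left of the enclosure, further from the robot than the timer or the meter.
- lid_panel: The lid: flat panel 206 x 226 x 12 mm with the handle; its origin lies on the hinge line, x points backwards (away from the handle).
There are look-alikes about, which are no part of the job. Of the things like the timer, leave any that is purple or turquoise; of the rest the smaller one is meant.

How it is judged:
By the outcome, as a careful person would: the job done as asked, in the order asked, and still so for the second after the job is handed in, while the arm keeps its last pose, push and grip.
It also fails if it takes over 72 s, if anything falls off the work surface, if the arm or the gripper's body presses on something with over 40 N, if the wrist force passes 120 N, or if a joint passes its speed limit or range.

## Working session

There is one attempt and no reset: what is moved stays moved. The work goes in short steps, Python scripts to look and compute and a shell command to move; the robot and the scene stay as the last step left them, time stands still between calls to the robot, and variables do not carry over. Pictures are saved under pics/ and viewed, and the job is handed in when it is done.

```bash
mkdir -p pics
python3 - <<'E'
from bench import sensors, optics, job, env
import cv2, numpy as np
print({k:np.round(v,3) if not isinstance(v,str) else v for k,v in sensors.observe().items()})
print(env.grip_point_offset)
for n in ["scene","top"]:
    p=optics.get_image(n)
    cv2.imwrite(f"pics/{n}0.png",p["frame"][:,:,::-1])
    np.savez(f"pics/{n}0.npz",mtx=p["mtx"],ext=p["extrinsics"],frame=p["frame"])
    print(n,np.round(p["mtx"],2).tolist(),np.round(p["extrinsics"],4).tolist(),p.keys())
    for t in ["timer","timer_key","enclosure","lid_handle","lid_panel","meter","breaker","screwdriver"]:
        for r in optics.recognise(p,t)[:4]:
            q=r["rect"];print(t,round(r["confidence"],2),[round(q[0]*560),round(q[1]*420),round(q[2]*560),round(q[3]*420)])
E
```

```text
{'clock': np.float64(0.0), 'joint_positions': array([ 1.243,  0.492,  1.559,  0.   ,  1.092, -0.106]), 'joint_velocities': array([-0.   , -0.001,  0.002, -0.002, -0.001,  0.001]), 'effort': array([ 2.0000e-03, -6.1263e+01, -2.5819e+01,  6.9000e-02,  4.8000e-02,
       -0.0000e+00]), 'tool_pos': array([0.137, 0.609, 0.214]), 'eef_rot': array([-0.442,  0.553,  0.441,  0.552]), 'ft_force': array([-0.245, -0.181,  0.212]), 'moment': array([-0.001, -0.066,  0.01 ]), 'gripper_width': np.float64(0.095)}
0.0188
scene [[397.42, 0.0, 286.54], [0.0, 397.42, 213.31], [0.0, 0.0, 1.0]] [[0.8675, -0.4065, 0.2867, 0.9221], [0.4971, 0.7282, -0.4718, -0.6559], [-0.017, 0.5518, 0.8338, 1.1115], [0.0, 0.0, 0.0, 1.0]] dict_keys(['frame', 'mtx', 'extrinsics', 'shot'])
timer 0.87 [188, 339, 76, 81]
timer 0.73 [250, 276, 44, 52]
timer 0.71 [201, 263, 50, 49]
timer 0.63 [305, 317, 69, 70]
timer_key 0.78 [184, 327, 24, 16]
timer_key 0.67 [307, 304, 19, 23]
timer_key 0.46 [249, 266, 10, 14]
timer_key 0.39 [196, 250, 16, 9]
enclosure 0.59 [316, 207, 94, 93]
lid_handle 0.55 [316, 201, 96, 78]
lid_panel 0.95 [314, 200, 100, 81]
meter 0.65 [327, 140, 36, 25]
breaker 0.9 [221, 211, 22, 20]
screwdriver 0.51 [381, 172, 24, 14]
top [[497.22, 0.0, 282.89], [0.0, 497.22, 214.96], [0.0, 0.0, 1.0]] [[-0.0116, 0.9977, -0.0671, 0.4784], [-0.9996, -0.01, 0.0246, -0.0699], [0.0239, 0.0674, 0.9974, 1.3026], [0.0, 0.0, 0.0, 1.0]] dict_keys(['frame', 'mtx', 'extrinsics', 'shot'])
timer 0.96 [374, 275, 50, 45]
timer 0.93 [358, 212, 47, 44]
timer 0.91 [451, 221, 68, 58]
timer 0.65 [371, 131, 66, 71]
timer_key 0.76 [465, 219, 18, 28]
timer_key 0.54 [364, 209, 14, 15]
timer_key 0.46 [375, 121, 12, 27]
timer_key 0.42 [377, 273, 12, 20]
enclosure 0.66 [233, 188, 107, 98]
lid_handle 0.86 [234, 186, 102, 98]
lid_panel 0.92 [233, 187, 107, 100]
meter 0.9 [116, 239, 46, 55]
breaker 0.61 [301, 293, 24, 29]
screwdriver 0.66 [132, 149, 8, 42]
```

View pics/scene0.png

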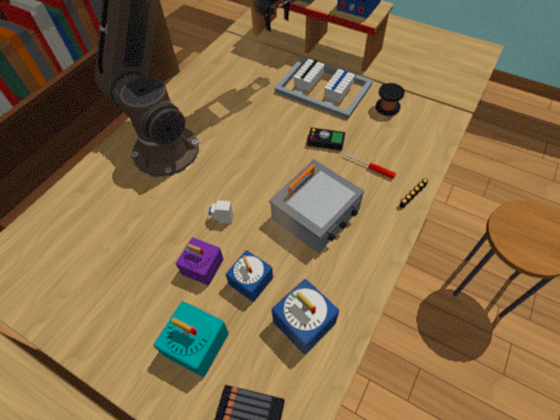

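View pics/top0.png

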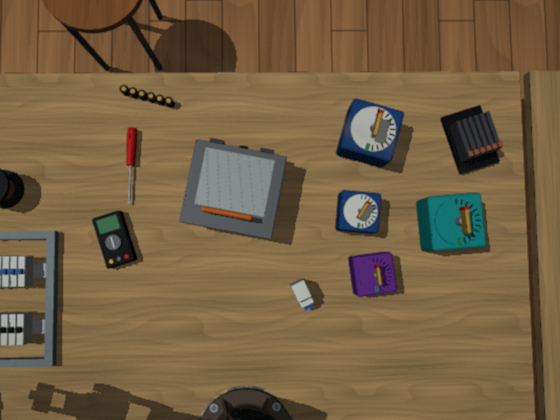

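Run:
```python
import cv2
a=cv2.imread("pics/top0.png")[80:320,310:510]
cv2.imwrite("pics/topcrop.png",cv2.resize(a,None,fx=2.5,fy=2.5,interpolation=cv2.INTER_CUBIC)[:600])
a=cv2.imread("pics/scene0.png")[220:400,140:360]
cv2.imwrite("pics/scenecrop.png",cv2.resize(a,None,fx=3.3,fy=3.3,interpolation=cv2.INTER_CUBIC)[:600])
```

```text
(no output)
```

View pics/topcrop.png

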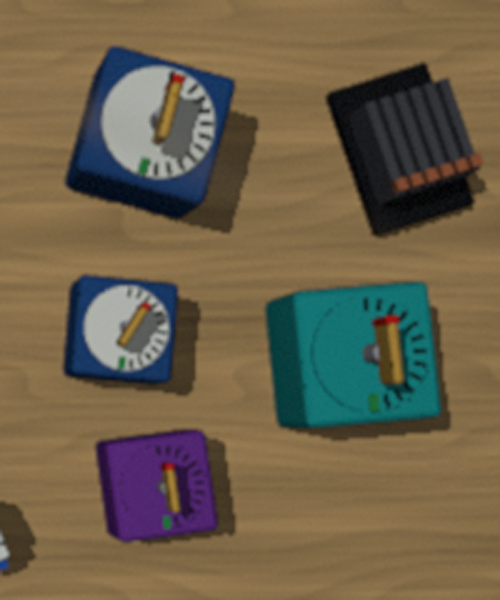

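View pics/scenecrop.png

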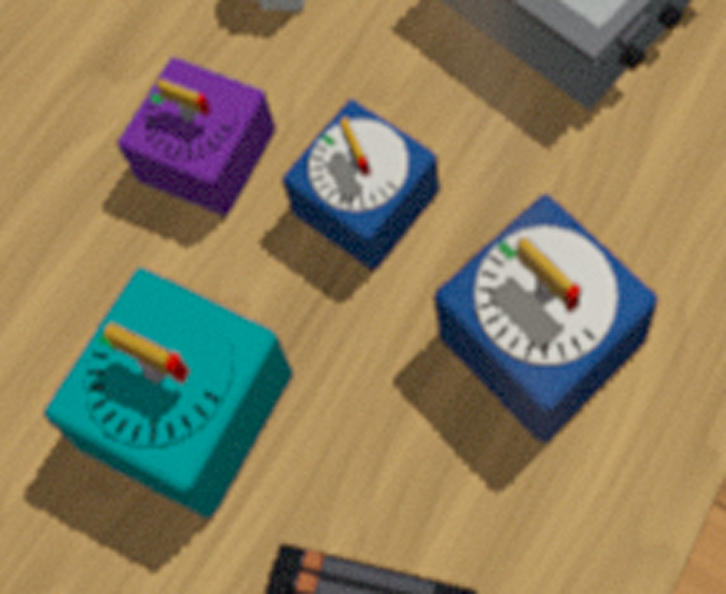

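The small blue timer, at (359,212) in the top picture and (250,274) in the scene picture, is the one meant. The look-alikes are large blue (371,132), purple (373,274) and turquoise (451,221), all in the top picture. The crop shows the small one's white dial, red key end and green mark. The enclosure is at (233,188), with its orange bar at (227,213). Next I localise them by fitting silhouettes in both views.

```bash
cat > h.py <<'E'
import numpy as np, cv2
from scipy.optimize import minimize, least_squares
from scipy.spatial.transform import Rotation as R
def load(n):
    d=np.load(f"pics/{n}.npz"); return dict(mtx=d["mtx"],extrinsics=d["ext"],frame=d["frame"])
def proj(p,X):
    E=p["extrinsics"]; c=(np.atleast_2d(X)-E[:3,3])@E[:3,:3]; c=c*[1,-1,-1]
    u=c@p["mtx"].T; return u[:,:2]/u[:,2:]
def projw(p,X): # fisheye
    E=p["extrinsics"]; c=(np.atleast_2d(X)-E[:3,3])@E[:3,:3]; c=c*[1,-1,-1]
    r=np.hypot(c[:,0],c[:,1]); th=np.arctan2(r,c[:,2]); s=np.where(r>1e-9,th/np.maximum(r,1e-9),0)
    K=p["mtx"]; return np.c_[K[0,0]*c[:,0]*s+K[0,2],K[1,1]*c[:,1]*s+K[1,2]]
def ray(p,uv,z,fish=False):
    K=p["mtx"]; x=(uv[0]-K[0,2])/K[0,0]; y=(uv[1]-K[1,2])/K[1,1]
    if fish:
        r=np.hypot(x,y); k=np.sin(r)/max(r,1e-9); d=np.array([x*k,-y*k,-np.cos(r)])
    else: d=np.array([x,-y,-1])
    E=p["extrinsics"]; d=E[:3,:3]@d; o=E[:3,3]; return o+d*(z-o[2])/d[2]
def pose2(x,y,a,P):
    P=np.asarray(P,float); c,s=np.cos(a),np.sin(a)
    return np.c_[x+c*P[:,0]-s*P[:,1], y+s*P[:,0]+c*P[:,1], P[:,2]]
def hsv(p): return cv2.cvtColor(p["frame"],cv2.COLOR_RGB2HSV)
def hullmask(uv,shape,S=4):
    m=np.zeros((shape[0],shape[1]),np.uint8)
    h=cv2.convexHull((uv*256).astype(np.int32)); cv2.fillConvexPoly(m,h,255,cv2.LINE_AA,8); return m/255.
E
python3 - <<'E'
from h import *
T,S=load("top0"),load("scene0")
# timer mask: blue or white/yellow within ROI
for nm,roiT,roiS in [("timer",(325,180,395,245),(215,235,285,310))]:
    ms=[]
    for p,r in((T,roiT),(S,roiS)):
        h=hsv(p); m=((h[:,:,0]>100)&(h[:,:,0]<125)&(h[:,:,1]>120)&(h[:,:,2]>40))|((h[:,:,1]<60)&(h[:,:,2]>110))
        m=m.astype(np.uint8); k=np.zeros_like(m); k[r[1]:r[3],r[0]:r[2]]=1; m&=k
        n,l,st,_=cv2.connectedComponentsWithStats(m); i=1+np.argmax(st[1:,4]); m=(l==i).astype(np.uint8)
        c,_=cv2.findContours(m,0,1); mm=np.zeros_like(m); cv2.fillPoly(mm,[cv2.convexHull(np.vstack(c))],1); ms.append(mm); print(st[i])
    B=[[sx*.05,sy*.05,z] for sx in(-1,1) for sy in(-1,1) for z in(0,.08)]
    def cost(v): return sum(np.abs(hullmask(proj(p,pose2(*v,B)),m.shape)-m).sum() for p,m in((T,ms[0]),(S,ms[1])))
    x0=ray(T,(359,212),.08)
    best=min((minimize(cost,[x0[0],x0[1],a],method="Nelder-Mead",options=dict(initial_simplex=[[x0[0],x0[1],a],[x0[0]+.01,x0[1],a],[x0[0],x0[1]+.01,a],[x0[0],x0[1],a+.2]])) for a in(-.3,0,.3)),key=lambda r:r.fun)
    print(nm,best.x,best.fun,ms[0].sum()+ms[1].sum())
    # key red end, green
    for p,r in((T,roiT),(S,roiS)):
        h=hsv(p)
        for c,f in (("red",((h[:,:,0]<6)|(h[:,:,0]>174))&(h[:,:,1]>150)&(h[:,:,2]>100)),("brass",(h[:,:,0]>14)&(h[:,:,0]<28)&(h[:,:,1]>150)&(h[:,:,2]>120)),("green",(h[:,:,0]>45)&(h[:,:,0]<80)&(h[:,:,1]>100))):
            f=f.copy(); k=np.zeros_like(f);k[r[1]+12:r[3]-12,r[0]+12:r[2]-12]=1; f&=k
            ys,xs=np.nonzero(f); u=(xs.mean(),ys.mean()); print(c,len(xs),np.round(u,1), np.round(ray(p,u,.115),4), np.round(ray(p,u,.083),4))
# handle
for p in(T,S):
    h=hsv(p); f=(h[:,:,0]>5)&(h[:,:,0]<14)&(h[:,:,1]>190)&(h[:,:,2]>150); k=np.zeros_like(f); 
    k[(140 if p is T else 150):(240 if p is T else 250),(180 if p is T else 260):(290 if p is T else 370)]=1; f&=k
    ys,xs=np.nonzero(f); print("orange",len(xs),xs.mean(),ys.mean())
    q=np.c_[xs,ys]-[xs.mean(),ys.mean()]; d=np.linalg.svd(q,full_matrices=0)[2][0]; t=q@d
    a=[np.array([xs.mean(),ys.mean()])+d*v for v in(t.min(),t.max())]; print(a)
    pts=[ray(p,u,.150) for u in a+[(xs.mean(),ys.mean())]]; print(np.round(pts,4), np.linalg.norm(pts[0]-pts[1]))
E
```

```text
[ 336  191   45   42 1361]
[ 226  250   46   51 1286]
timer [ 0.5669101  -0.28995787 -0.08316916] 504.8705882352941 3179
red 4 [368.2 202.2] [ 0.5869 -0.3053  0.115 ] [ 0.5898 -0.3116  0.083 ]
brass 43 [362.9 209.7] [ 0.569  -0.2919  0.115 ] [ 0.5715 -0.2979  0.083 ]
green 7 [358.4 224.3] [ 0.534  -0.2803  0.115 ] [ 0.5355 -0.286   0.083 ]
red 6 [249.3 269.2] [ 0.5817 -0.3022  0.115 ] [ 0.5707 -0.2908  0.083 ]
brass 22 [246.4 262.4] [ 0.5634 -0.2888  0.115 ] [ 0.5518 -0.277   0.083 ]
green 2 [238.5 261.5] [ 0.5425 -0.2973  0.115 ] [ 0.5304 -0.2858  0.083 ]
orange 137 225.65693430656935 212.46715328467153
[array([201.82670004, 207.90528162]), array([249.97651113, 217.12270081])]
[[ 0.5742  0.0893  0.15  ]
 [ 0.5517 -0.022   0.15  ]
 [ 0.5631  0.0343  0.15  ]] 0.11352203741838598
orange 14 300.64285714285717 177.14285714285714
[array([313.15249691, 165.15919012]), array([289.66942061, 187.65491121])]
[[ 0.5743  0.0868  0.15  ]
 [ 0.5534 -0.0263  0.15  ]
 [ 0.563   0.0255  0.15  ]] 0.115052470546716
```

Run:
```python
import cv2
a=cv2.imread("pics/top0.png")[130:250,170:300]
cv2.imwrite("pics/lidtop.png",cv2.resize(a,None,fx=4.5,fy=4.5,interpolation=cv2.INTER_CUBIC))
a=cv2.imread("pics/scene0.png")[150:260,255:375]
cv2.imwrite("pics/lidscene.png",cv2.resize(a,None,fx=5,fy=5,interpolation=cv2.INTER_CUBIC))
```

```text
(no output)
```

View pics/lidtop.png

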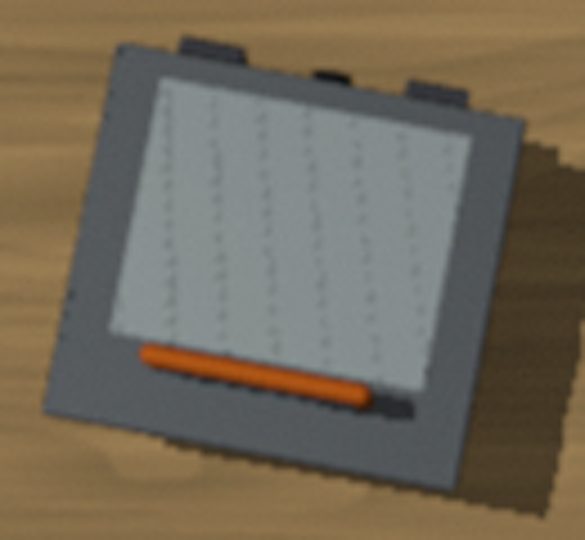

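View pics/lidscene.png

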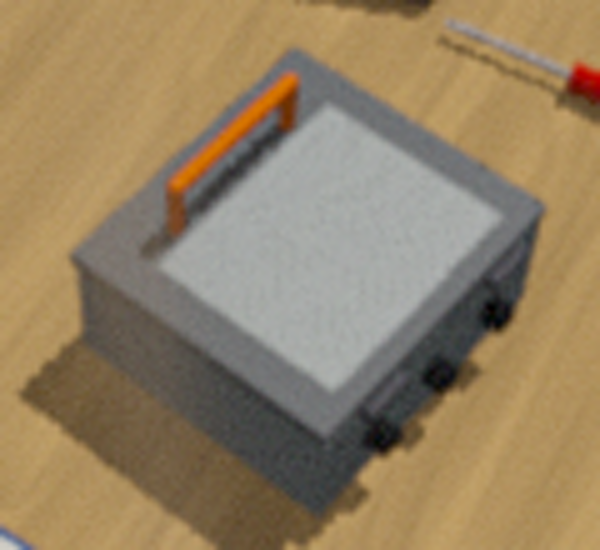

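Run:
```python
from h import *
from bench import sensors
s=sensors.observe(); M=R.from_quat(s["eef_rot"]).as_matrix(); print(np.round(M,3)); print(np.arctan2(M[1,2],M[0,2]), s["joint_positions"])
# handle & timer checks
a=np.array([.5743,.088]);b=np.array([.5525,-.024]);d=a-b;print("encl yaw",np.arctan2(-d[0],d[1]),(a+b)/2)
# overlay of model
T,S=load("top0"),load("scene0")
c=(a+b)/2; yaw=np.arctan2(-d[0],d[1]); hinge=c+.165*np.array([np.cos(yaw),np.sin(yaw)]);print("hinge",hinge)
for n,p in(("top",T),("scene",S)):
    im=p["frame"][:,:,::-1].copy()
    def dr(P,col):
        for u in proj(p,P): cv2.circle(im,tuple(np.round(u*8).astype(int)),6,col,-1,cv2.LINE_AA,3)
    L=[[0.001,y,z] for y in(-.113,.113) for z in(.1,)]+[[-.205,y,.106-.006] for y in(-.113,.113)]
    dr(pose2(hinge[0],hinge[1],yaw,L),(0,255,255))
    for ty in(-.083,):
        dr(pose2(.567,-.290,ty,[[x*.05,y*.05,z] for x in(-1,1) for y in(-1,1) for z in(0.08,)]),(0,255,255)); dr(pose2(.567,-.29,-.67,[[.023,0,.129],[-.023,0,.129],[0,0,.115]]),(255,0,255))
    im=im[120:320,170:400] if n=="top" else im[150:320,210:390]
    cv2.imwrite(f"pics/ov_{n}.png",cv2.resize(im,None,fx=3,fy=3,interpolation=cv2.INTER_NEAREST))
```

```text
[[ 0.    -0.975  0.22 ]
 [ 0.     0.22   0.975]
 [-1.     0.     0.   ]]
1.3489779819823169 [ 1.24339810e+00  4.90892455e-01  1.55888896e+00  4.05893650e-05
  1.09167123e+00 -1.05598593e-01]
encl yaw -0.19223919441184686 [0.5634 0.032 ]
hinge [7.25360515e-01 4.75542519e-04]
```

View pics/ov_top.png

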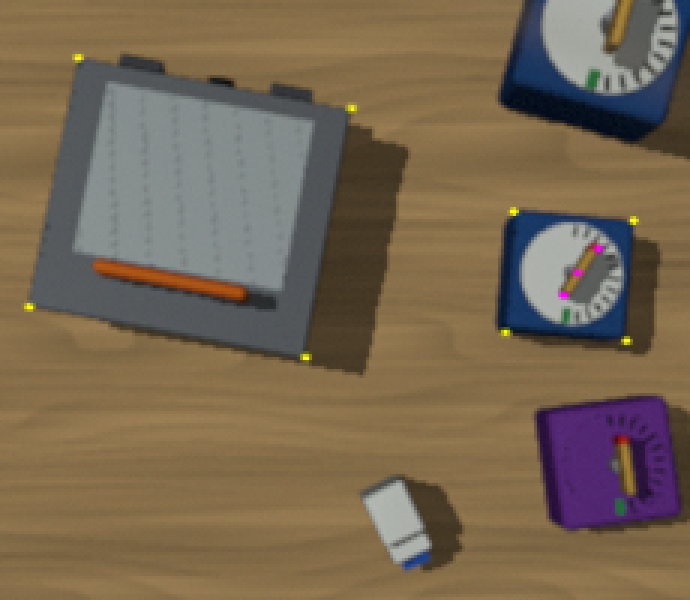

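View pics/ov_scene.png

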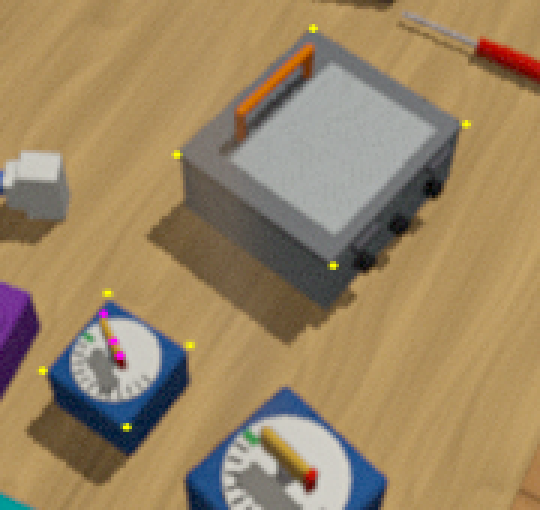

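Projected corners fall on the lid and timer to within 1–3 px. The estimates are:
- **Timer:** (0.567, -0.290), yaw about -0.08, key at about 0.59 rad.
- **Handle:** (0.563, 0.032), yaw about -0.19.

I'll travel over high.

```bash
python3 -m inch '[{"tx":0.3,"ty":-0.2,"tz":0.09},{"tx":0.6,"ty":-0.45,"tz":0.09},{"tx":0.9,"ty":-0.77,"tz":0.09},{"tx":0.9,"ty":-0.77,"tz":0.09},{"tx":0.9,"ty":-0.77,"tz":0.09},{"tx":0.9,"ty":-0.77,"tz":0.09},{"tx":0.9,"ty":-0.77,"tz":0.09},{"tx":0.9,"ty":-0.77,"tz":0.09},{"tx":0.9,"ty":-0.77,"tz":0.09},{"tx":0.9,"ty":-0.77,"tz":0.09},{"tx":0.9,"ty":-0.77,"tz":0.09},{"tx":0.9,"ty":-0.77,"tz":0.09}]' 1 && python3 -m inch '[{"tx":0.17,"ty":-0.98,"az":-0.57},{"tx":0.17,"ty":-0.98,"az":-0.57},{"tx":0.17,"ty":-0.98,"az":-0.57},{"tx":0.17,"ty":-0.98,"az":-0.57},{"tx":0.17,"ty":-0.98,"az":-0.57},{"tx":0.17,"ty":-0.98,"az":-0.57},{"tx":0.17,"ty":-0.98,"az":-0.57},{"tx":0.17,"ty":-0.98,"az":-0.57},{"tx":0.17,"ty":-0.98,"az":-0.57},{"tx":0.17,"ty":-0.98,"az":-0.57}]'
```

```text
invalid input
```

```bash
python3 -m inch '[{"tx":0.3,"ty":-0.2,"tz":0.09,"ax":0,"ay":0,"az":0},{"tx":0.9,"ty":-0.77,"tz":0.09,"ax":0,"ay":0,"az":0},{"tx":0.9,"ty":-0.77,"tz":0.09,"ax":0,"ay":0,"az":0},{"tx":0.9,"ty":-0.77,"tz":0.09,"ax":0,"ay":0,"az":0},{"tx":0.9,"ty":-0.77,"tz":0.09,"ax":0,"ay":0,"az":0},{"tx":0.9,"ty":-0.77,"tz":0.09,"ax":0,"ay":0,"az":0},{"tx":0.9,"ty":-0.77,"tz":0.09,"ax":0,"ay":0,"az":0},{"tx":0.9,"ty":-0.77,"tz":0.09,"ax":0,"ay":0,"az":0},{"tx":0.9,"ty":-0.77,"tz":0.09,"ax":0,"ay":0,"az":0},{"tx":0.9,"ty":-0.77,"tz":0.09,"ax":0,"ay":0,"az":0},{"tx":0.9,"ty":-0.77,"tz":0.09,"ax":0,"ay":0,"az":0},{"tx":0.9,"ty":-0.77,"tz":0.09,"ax":0,"ay":0,"az":0}]'
```

```text
clock: 1.9
tool_pos: [0.5006, 0.2986, 0.251]
eef_rot: [-0.441, 0.552, 0.441, 0.553]
ft_force: [-0.1, 0.5, 0.0]
gripper_width: 0.0949
```

```bash
python3 -m inch '[{"tx":0.17,"ty":-0.98,"tz":0,"ax":0,"ay":0,"az":-0.57},{"tx":0.17,"ty":-0.98,"tz":0,"ax":0,"ay":0,"az":-0.57},{"tx":0.17,"ty":-0.98,"tz":0,"ax":0,"ay":0,"az":-0.57},{"tx":0.17,"ty":-0.98,"tz":0,"ax":0,"ay":0,"az":-0.57},{"tx":0.17,"ty":-0.98,"tz":0,"ax":0,"ay":0,"az":-0.57},{"tx":0.17,"ty":-0.98,"tz":0,"ax":0,"ay":0,"az":-0.57},{"tx":0.17,"ty":-0.98,"tz":0,"ax":0,"ay":0,"az":-0.57},{"tx":0.17,"ty":-0.98,"tz":0,"ax":0,"ay":0,"az":-0.57},{"tx":0.17,"ty":-0.98,"tz":0,"ax":0,"ay":0,"az":-0.57},{"tx":0.17,"ty":-0.98,"tz":0,"ax":0,"ay":0,"az":-0.57}]' && python3 -m inch '[{"tx":0,"ty":-0.49,"tz":-0.1,"ax":0,"ay":0,"az":0},{"tx":0,"ty":-0.49,"tz":-0.1,"ax":0,"ay":0,"az":0},{"tx":0,"ty":-0.49,"tz":-0.1,"ax":0,"ay":0,"az":0},{"tx":0,"ty":-0.49,"tz":-0.1,"ax":0,"ay":0,"az":0},{"tx":0,"ty":-0.49,"tz":-0.1,"ax":0,"ay":0,"az":0},{"tx":0,"ty":-0.49,"tz":-0.1,"ax":0,"ay":0,"az":0},{"tx":0,"ty":-0.49,"tz":-0.1,"ax":0,"ay":0,"az":0}]'
python3 - <<'E'
from h import *
from bench import sensors, optics
s=sensors.observe();M=R.from_quat(s["eef_rot"]).as_matrix();print(np.arctan2(M[1,2],M[0,2]),s["joint_positions"])
p=optics.get_image("wrist"); np.savez("pics/w1.npz",mtx=p["mtx"],ext=p["extrinsics"],frame=p["frame"])
print(np.round(p["mtx"],1).tolist(),np.round(p["extrinsics"],3).tolist())
im=p["frame"][:,:,::-1].copy()
for q,c in (([.567,-.29,.129],(255,0,255)),([.567,-.29,.083],(255,255,0)),([.5355,-.286,.083],(0,255,255))):
    u=projw(p,q)[0]; print(u); cv2.circle(im,tuple(np.round(u).astype(int)),2,c,-1)
cv2.imwrite("pics/w1.png",im)
E
```

```text
clock: 2.73
tool_pos: [0.5658, -0.0942, 0.2507]
eef_rot: [-0.308, 0.637, 0.307, 0.637]
ft_force: [-0.2, 0.3, -0.3]
gripper_width: 0.0948
clock: 3.32
tool_pos: [0.5649, -0.2878, 0.2098]
eef_rot: [-0.307, 0.637, 0.308, 0.637]
ft_force: [0.3, -0.1, -0.7]
gripper_width: 0.0948
0.8985647099295029 [-5.75435983e-01  5.08957763e-01  1.54032005e+00  1.79958565e-04
  1.09360713e+00 -1.47408347e+00]
[[325.2, 0.0, 277.6], [0.0, 325.2, 210.9], [0.0, 0.0, 1.0]] [[0.623, -0.749, -0.226, 0.501], [0.782, 0.596, 0.18, -0.237], [0.0, -0.288, 0.957, 0.381], [0.0, 0.0, 0.0, 1.0]]
[276.84075514 221.82136993]
[276.94140268 206.32716892]
[259.23607964 178.34534148]
```

View pics/w1.png

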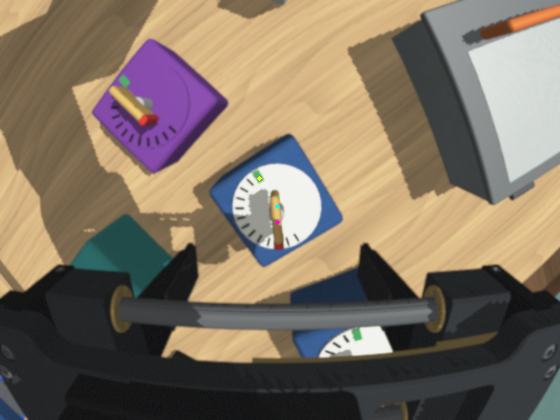

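Run:
```python
from h import *
p=load("w1"); im=p["frame"][:,:,::-1][130:270,205:350]
cv2.imwrite("pics/w1c.png",cv2.resize(im,None,fx=4,fy=4,interpolation=cv2.INTER_CUBIC))
```

```text
(no output)
```

View pics/w1c.png

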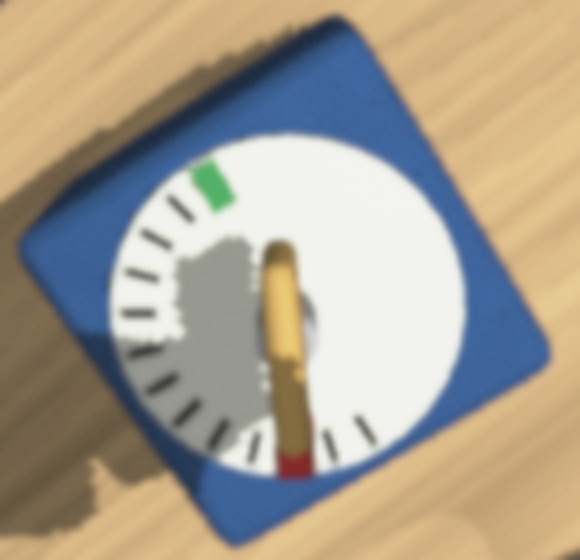

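Run:
```python
from h import *
p=load("w1")
f=lambda x,y:(205+x/4,130+y/4)
A=ray(p,f(281,256),.129,True);B=ray(p,f(296,476),.129,True);print(A,B,np.linalg.norm(A-B),(A+B)/2,np.arctan2(*(B-A)[1::-1]))
# dial ellipse center
h=hsv(p); m=((h[:,:,1]<40)&(h[:,:,2]>170)).astype(np.uint8); k=np.zeros_like(m);k[150:260,225:330]=1
c,_=cv2.findContours(m&k,0,1); c=np.vstack(c)[:,0]; P=np.array([ray(p,u,.083,True)[:2] for u in cv2.convexHull(c)[:,0]])
r=least_squares(lambda v:np.hypot(P[:,0]-v[0],P[:,1]-v[1])-v[2],[.567,-.29,.04],loss="soft_l1",f_scale=.001);print("dial",r.x,r.cost)
G=ray(p,f(213,186),.083,True);d=G[:2]-r.x[:2];print("green ang",np.arctan2(d[1],d[0]), "yaw",np.arctan2(d[1],d[0])+3.2-2*np.pi)
```

```text
[ 0.54793284 -0.27642502  0.129     ] [ 0.58703805 -0.30364829  0.129     ] 0.04764791764746206 [ 0.56748544 -0.29003665  0.129     ] -0.6081404563075645
dial [ 0.56753838 -0.29103397  0.04229974] 6.115199863785607e-07
green ang 2.9832252401390207 yaw -0.09996006704056537
```

```bash
python3 -m inch '[{"tx":0.006,"ty":-0.007,"tz":-0.1,"ax":0,"ay":0,"az":0.04},{"tx":0.006,"ty":-0.007,"tz":-0.2,"ax":0,"ay":0,"az":0.04},{"tx":0.006,"ty":-0.007,"tz":-0.26,"ax":0,"ay":0,"az":0.04},{"tx":0.006,"ty":-0.007,"tz":-0.285,"ax":0,"ay":0,"az":0.04},{"tx":0.006,"ty":-0.007,"tz":-0.285,"ax":0,"ay":0,"az":0.04},{"tx":0.006,"ty":-0.007,"tz":-0.285,"ax":0,"ay":0,"az":0.04}]' && python3 -m inch '[{"tx":0,"ty":0,"tz":0,"ax":0,"ay":0,"az":0},{"tx":0,"ty":0,"tz":0,"ax":0,"ay":0,"az":0},{"tx":0,"ty":0,"tz":0,"ax":0,"ay":0,"az":0},{"tx":0,"ty":0,"tz":0,"ax":0,"ay":0,"az":0},{"tx":0,"ty":0,"tz":0,"ax":0,"ay":0,"az":0},{"tx":0,"ty":0,"tz":0,"ax":0,"ay":0,"az":0},{"tx":0,"ty":0,"tz":0,"ax":0,"ay":0,"az":0},{"tx":0,"ty":0,"tz":0,"ax":0,"ay":0,"az":0},{"tx":0,"ty":0,"tz":0,"ax":0,"ay":0,"az":0},{"tx":0,"ty":0,"tz":0,"ax":0,"ay":0,"az":0}]' 0 35
python3 - <<'E'
from h import *
from bench import sensors
s=sensors.observe();print(s["ft_force"],s["moment"])
E
```

```text
clock: 3.87
tool_pos: [0.5686, -0.2886, 0.0978]
eef_rot: [-0.319, 0.631, 0.318, 0.632]
ft_force: [0.2, -0.2, 0.4]
gripper_width: 0.0952
clock: 4.7
tool_pos: [0.5679, -0.2891, 0.0966]
eef_rot: [-0.318, 0.632, 0.318, 0.632]
ft_force: [-0.1, -0.8, 0.4]
gripper_width: 0.0337
[-0.12755844 -0.77735207  0.35448476] [-0.03013587 -0.02430879  0.0267437 ]
```

```bash
python3 -m inch '[{"tx":-0.001,"ty":-0.003,"tz":0,"ax":0,"ay":0,"az":0},{"tx":-0.001,"ty":-0.003,"tz":0,"ax":0,"ay":0,"az":0},{"tx":-0.001,"ty":-0.003,"tz":0,"ax":0,"ay":0,"az":0},{"tx":-0.001,"ty":-0.003,"tz":0,"ax":0,"ay":0,"az":0},{"tx":-0.001,"ty":-0.003,"tz":0,"ax":0,"ay":0,"az":0},{"tx":-0.001,"ty":-0.003,"tz":0,"ax":0,"ay":0,"az":0}]'
python3 - <<'E'
from h import *
from bench import sensors
s=sensors.observe();print(s["ft_force"],s["moment"]);M=R.from_quat(s["eef_rot"]).as_matrix();print(np.arctan2(M[1,2],M[0,2]))
E
```

```text
clock: 5.2
tool_pos: [0.5671, -0.2909, 0.0967]
eef_rot: [-0.318, 0.632, 0.318, 0.631]
ft_force: [-2.8, -3.5, 1.0]
gripper_width: 0.0126
[-2.82500461 -3.45920071  1.04704254] [-0.72341471  0.57126035 -0.02482404]
0.9327864346714996
```

```bash
python3 -m inch '[{"tx":0,"ty":0,"tz":0,"ax":0,"ay":0,"az":0},{"tx":0,"ty":0,"tz":0,"ax":0,"ay":0,"az":0},{"tx":0,"ty":0,"tz":0,"ax":0,"ay":0,"az":0}]'
python3 - <<'E'
from h import *
from bench import sensors
s=sensors.observe();print(s["ft_force"],s["moment"]);M=R.from_quat(s["eef_rot"]).as_matrix();print(np.arctan2(M[1,2],M[0,2]))
E
```

```text
clock: 5.45
tool_pos: [0.5671, -0.2909, 0.0967]
eef_rot: [-0.318, 0.632, 0.318, 0.631]
ft_force: [-2.4, -4.2, -0.6]
gripper_width: 0.0126
[-2.36150771 -4.22616665 -0.62690592] [-0.84996243  0.62615612  0.0152875 ]
0.9327891088457123
```

```bash
python3 -m inch '[{"tx":0,"ty":0,"tz":0,"ax":0,"ay":0,"az":-0.08},{"tx":0,"ty":0,"tz":0,"ax":0,"ay":0,"az":-0.2},{"tx":0,"ty":0,"tz":0,"ax":0,"ay":0,"az":-0.32},{"tx":0,"ty":0,"tz":0,"ax":0,"ay":0,"az":-0.44},{"tx":0,"ty":0,"tz":0,"ax":0,"ay":0,"az":-0.5},{"tx":0,"ty":0,"tz":0,"ax":0,"ay":0,"az":-0.5}]'
python3 - <<'E'
from h import *
from bench import sensors,optics
s=sensors.observe();print(s["ft_force"],s["moment"]);M=R.from_quat(s["eef_rot"]).as_matrix();print(np.arctan2(M[1,2],M[0,2]))
p=optics.get_image("wrist");np.savez("pics/w2.npz",mtx=p["mtx"],ext=p["extrinsics"],frame=p["frame"]); cv2.imwrite("pics/w2.png",cv2.resize(p["frame"][130:330,180:380,::-1],None,fx=3,fy=3,interpolation=cv2.INTER_CUBIC))
E
```

```text
clock: 5.95
tool_pos: [0.5673, -0.2907, 0.0966]
eef_rot: [-0.188, 0.682, 0.188, 0.682]
ft_force: [-2.3, -3.4, 0.2]
gripper_width: 0.0128
[-2.34664561 -3.41135031  0.15154452] [-0.73366272  0.38926033  0.03140701]
0.5379086698670827
```

View pics/w2.png

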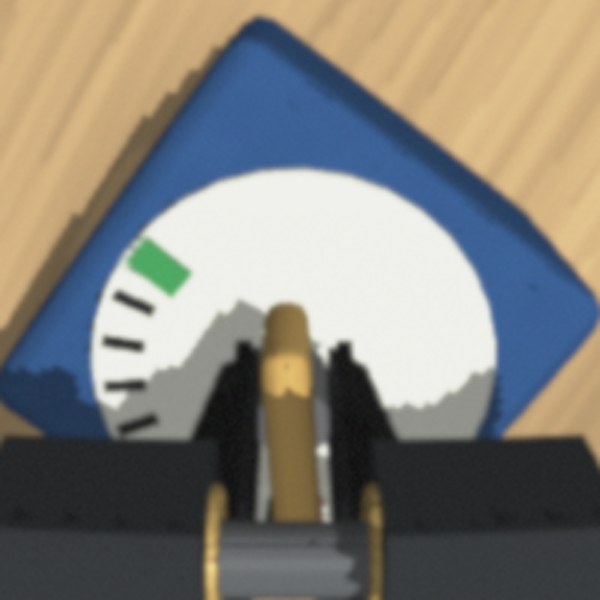

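The fingertips (z 0.097) are gripping the 14 mm stem, since the blade's underside is at 0.101. The key did turn with them. I'll open a little, raise 8 mm and re-close on the blade.

```bash
python3 -m inch '[{"tx":0,"ty":0,"tz":0,"ax":0,"ay":0,"az":0},{"tx":0,"ty":0,"tz":0,"ax":0,"ay":0,"az":0},{"tx":0,"ty":0,"tz":0.01,"ax":0,"ay":0,"az":0},{"tx":0,"ty":0,"tz":0.02,"ax":0,"ay":0,"az":0},{"tx":0,"ty":0,"tz":0.02,"ax":0,"ay":0,"az":0}]' 0.3 && python3 -m inch '[{"tx":0,"ty":0,"tz":0,"ax":0,"ay":0,"az":0},{"tx":0,"ty":0,"tz":0,"ax":0,"ay":0,"az":0},{"tx":0,"ty":0,"tz":0,"ax":0,"ay":0,"az":0},{"tx":0,"ty":0,"tz":0,"ax":0,"ay":0,"az":0},{"tx":0,"ty":0,"tz":0,"ax":0,"ay":0,"az":0},{"tx":0,"ty":0,"tz":0,"ax":0,"ay":0,"az":0}]' 0 35
python3 - <<'E'
from h import *
from bench import sensors,optics
s=sensors.observe();print(s["ft_force"],s["moment"]);M=R.from_quat(s["eef_rot"]).as_matrix();print(np.arctan2(M[1,2],M[0,2]))
E
```

```text
clock: 6.42
tool_pos: [0.5679, -0.2903, 0.1057]
eef_rot: [-0.189, 0.681, 0.188, 0.682]
ft_force: [-0.1, 0.5, 0.7]
gripper_width: 0.0282
clock: 6.92
tool_pos: [0.5671, -0.2904, 0.1046]
eef_rot: [-0.189, 0.682, 0.189, 0.681]
ft_force: [-3.1, -1.4, 2.2]
gripper_width: 0.0108
[-3.07387995 -1.42273161  2.2244552 ] [-0.35323158  0.78903303  0.02990505]
0.5400214651382303
```

```bash
python3 -m inch '[{"tx":0,"ty":0,"tz":0,"ax":0,"ay":0,"az":0},{"tx":0,"ty":0,"tz":0,"ax":0,"ay":0,"az":0},{"tx":0,"ty":0,"tz":0,"ax":0,"ay":0,"az":-0.06},{"tx":0,"ty":0,"tz":0,"ax":0,"ay":0,"az":-0.16},{"tx":0,"ty":0,"tz":0,"ax":0,"ay":0,"az":-0.28},{"tx":0,"ty":0,"tz":0,"ax":0,"ay":0,"az":-0.4},{"tx":0,"ty":0,"tz":0,"ax":0,"ay":0,"az":-0.5},{"tx":0,"ty":0,"tz":0,"ax":0,"ay":0,"az":-0.56},{"tx":0,"ty":0,"tz":0,"ax":0,"ay":0,"az":-0.6},{"tx":0,"ty":0,"tz":0,"ax":0,"ay":0,"az":-0.6}]'
python3 - <<'E'
from h import *
from bench import sensors,optics
s=sensors.observe();print(s["ft_force"],s["moment"]);M=R.from_quat(s["eef_rot"]).as_matrix();print(np.arctan2(M[1,2],M[0,2]))
p=optics.get_image("wrist");np.savez("pics/w3.npz",mtx=p["mtx"],ext=p["extrinsics"],frame=p["frame"]); cv2.imwrite("pics/w3.png",cv2.resize(p["frame"][130:330,180:380,::-1],None,fx=3,fy=3,interpolation=cv2.INTER_CUBIC))
E
```

```text
clock: 7.75
tool_pos: [0.5676, -0.2902, 0.1046]
eef_rot: [-0.024, 0.707, 0.024, 0.707]
ft_force: [-2.0, -0.7, 0.5]
gripper_width: 0.011
[-2.02387954 -0.74425631  0.46058315] [-0.34322956  0.41935355  0.05453957]
0.06746008037085588
```

View pics/w3.png

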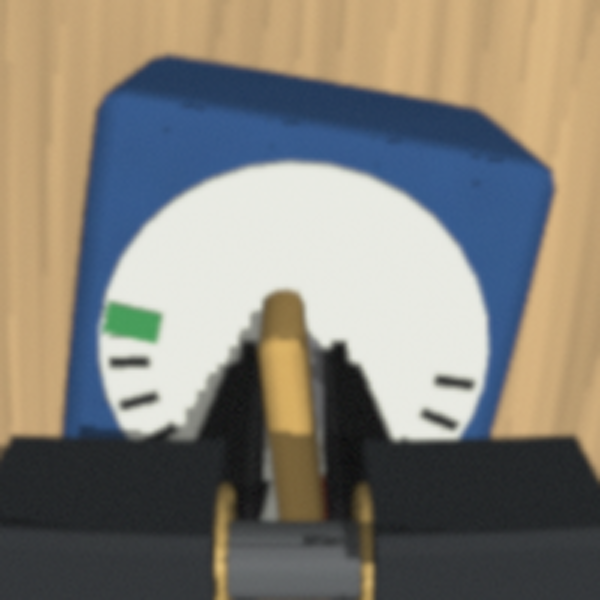

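```bash
python3 -m inch '[{"tx":0,"ty":0,"tz":0,"ax":0,"ay":0,"az":0},{"tx":0,"ty":0,"tz":0,"ax":0,"ay":0,"az":0},{"tx":0,"ty":0,"tz":0,"ax":0,"ay":0,"az":0.06},{"tx":0,"ty":0,"tz":0,"ax":0,"ay":0,"az":0.12},{"tx":0,"ty":0,"tz":0,"ax":0,"ay":0,"az":0.12}]' 0.3 && python3 -m inch '[{"tx":0,"ty":0,"tz":0,"ax":0,"ay":0,"az":0},{"tx":0,"ty":0,"tz":0,"ax":0,"ay":0,"az":0},{"tx":0,"ty":0,"tz":0,"ax":0,"ay":0,"az":0},{"tx":0,"ty":0,"tz":0,"ax":0,"ay":0,"az":0},{"tx":0,"ty":0,"tz":0,"ax":0,"ay":0,"az":0},{"tx":0,"ty":0,"tz":0,"ax":0,"ay":0,"az":0}]' 0 50
python3 - <<'E'
from h import *
from bench import sensors,optics
s=sensors.observe();print(s["ft_force"],s["moment"]);M=R.from_quat(s["eef_rot"]).as_matrix();print(np.arctan2(M[1,2],M[0,2]))
p=optics.get_image("wrist");np.savez("pics/w4.npz",mtx=p["mtx"],ext=p["extrinsics"],frame=p["frame"]); cv2.imwrite("pics/w4.png",cv2.resize(p["frame"][130:330,180:380,::-1],None,fx=3,fy=3,interpolation=cv2.INTER_CUBIC))
E
```

```text
clock: 8.22
tool_pos: [0.5678, -0.2902, 0.1047]
eef_rot: [-0.059, 0.704, 0.059, 0.705]
ft_force: [0.2, 0.4, 0.1]
gripper_width: 0.0284
clock: 8.72
tool_pos: [0.5674, -0.2903, 0.1047]
eef_rot: [-0.057, 0.705, 0.058, 0.705]
ft_force: [-0.3, -0.5, 0.2]
gripper_width: 0.0102
[-0.26233159 -0.47848628  0.23037673] [-0.08204833  0.08867047 -0.05376693]
0.1627623630389816
```

View pics/w4.png

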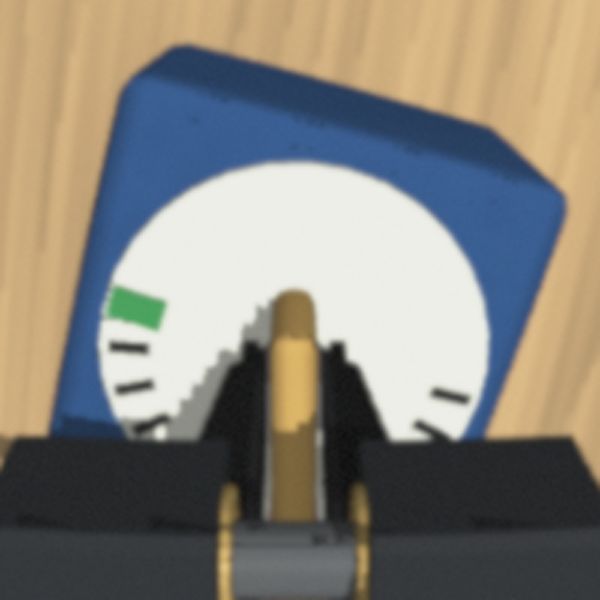

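Now the blade lies square between the pads and the side forces are about 0. Continuing with the next partial turn.

```bash
python3 -m inch '[{"tx":0,"ty":0,"tz":0,"ax":0,"ay":0,"az":0},{"tx":0,"ty":0,"tz":0,"ax":0,"ay":0,"az":-0.06},{"tx":0,"ty":0,"tz":0,"ax":0,"ay":0,"az":-0.16},{"tx":0,"ty":0,"tz":0,"ax":0,"ay":0,"az":-0.28},{"tx":0,"ty":0,"tz":0,"ax":0,"ay":0,"az":-0.4},{"tx":0,"ty":0,"tz":0,"ax":0,"ay":0,"az":-0.52},{"tx":0,"ty":0,"tz":0,"ax":0,"ay":0,"az":-0.64},{"tx":0,"ty":0,"tz":0,"ax":0,"ay":0,"az":-0.76},{"tx":0,"ty":0,"tz":0,"ax":0,"ay":0,"az":-0.88},{"tx":0,"ty":0,"tz":0,"ax":0,"ay":0,"az":-0.96},{"tx":0,"ty":0,"tz":0,"ax":0,"ay":0,"az":-1},{"tx":0,"ty":0,"tz":0,"ax":0,"ay":0,"az":-1}]'
python3 - <<'E'
from h import *
from bench import sensors,optics
s=sensors.observe();print(s["ft_force"],s["moment"]);M=R.from_quat(s["eef_rot"]).as_matrix();print(np.arctan2(M[1,2],M[0,2]))
p=optics.get_image("wrist");np.savez("pics/w5.npz",mtx=p["mtx"],ext=p["extrinsics"],frame=p["frame"]); cv2.imwrite("pics/w5.png",cv2.resize(p["frame"][130:330,180:380,::-1],None,fx=3,fy=3,interpolation=cv2.INTER_CUBIC))
E
```

```text
clock: 9.77
tool_pos: [0.5682, -0.2905, 0.1047]
eef_rot: [0.217, 0.672, -0.217, 0.674]
ft_force: [5.0, -0.1, -2.3]
gripper_width: 0.0102
[ 5.01863246 -0.09569018 -2.30731177] [-0.20327442 -0.7824758  -0.00218344]
-0.6237887714084153
```

View pics/w5.png

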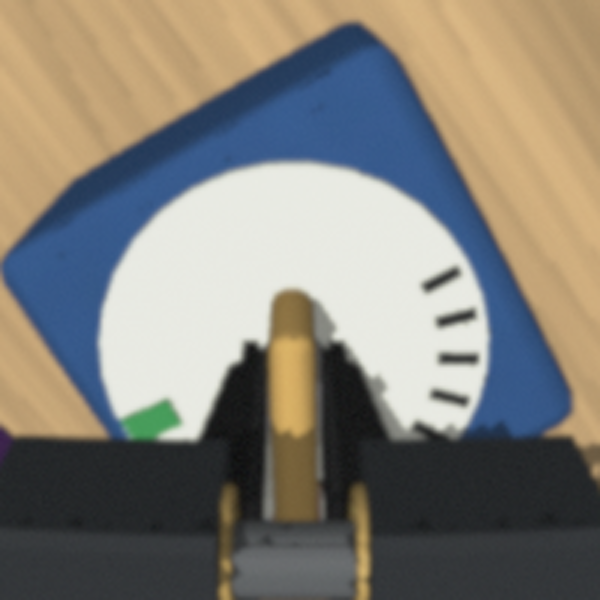

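```bash
python3 -m inch '[{"tx":0,"ty":0,"tz":0,"ax":0,"ay":0,"az":0},{"tx":0,"ty":0,"tz":0,"ax":0,"ay":0,"az":0},{"tx":-0.001,"ty":0,"tz":0,"ax":0,"ay":0,"az":0}]' 0.25 && python3 -m inch '[{"tx":0,"ty":0,"tz":0,"ax":0,"ay":0,"az":0},{"tx":0,"ty":0,"tz":0,"ax":0,"ay":0,"az":0},{"tx":0,"ty":0,"tz":0,"ax":0,"ay":0,"az":0},{"tx":0,"ty":0,"tz":0,"ax":0,"ay":0,"az":0},{"tx":0,"ty":0,"tz":0,"ax":0,"ay":0,"az":0},{"tx":0,"ty":0,"tz":0,"ax":0,"ay":0,"az":0}]' 0 50 && python3 -m inch '[{"tx":0,"ty":0,"tz":0,"ax":0,"ay":0,"az":-0.06},{"tx":0,"ty":0,"tz":0,"ax":0,"ay":0,"az":-0.16},{"tx":0,"ty":0,"tz":0,"ax":0,"ay":0,"az":-0.28},{"tx":0,"ty":0,"tz":0,"ax":0,"ay":0,"az":-0.4},{"tx":0,"ty":0,"tz":0,"ax":0,"ay":0,"az":-0.52},{"tx":0,"ty":0,"tz":0,"ax":0,"ay":0,"az":-0.64},{"tx":0,"ty":0,"tz":0,"ax":0,"ay":0,"az":-0.76},{"tx":0,"ty":0,"tz":0,"ax":0,"ay":0,"az":-0.86},{"tx":0,"ty":0,"tz":0,"ax":0,"ay":0,"az":-0.92},{"tx":0,"ty":0,"tz":0,"ax":0,"ay":0,"az":-0.92}]'
python3 - <<'E'
from h import *
from bench import sensors,optics
s=sensors.observe();print(s["ft_force"],s["moment"]);M=R.from_quat(s["eef_rot"]).as_matrix();print(np.arctan2(M[1,2],M[0,2]))
E
```

```text
clock: 10.07
tool_pos: [0.5667, -0.2902, 0.1046]
eef_rot: [0.216, 0.674, -0.216, 0.673]
ft_force: [-0.5, 0.5, 0.7]
gripper_width: 0.022
clock: 10.57
tool_pos: [0.5678, -0.291, 0.1048]
eef_rot: [0.216, 0.672, -0.217, 0.674]
ft_force: [4.9, -3.7, -2.3]
gripper_width: 0.0101
clock: 11.4
tool_pos: [0.568, -0.2912, 0.1048]
eef_rot: [0.441, 0.551, -0.441, 0.554]
ft_force: [4.3, -4.0, -3.4]
gripper_width: 0.0102
[ 4.34618964 -4.02350633 -3.42802914] [-0.9045374  -0.73650572  0.04170005]
-1.3479033946154229
```

```bash
python3 -m inch '[{"tx":0,"ty":0,"tz":0,"ax":0,"ay":0,"az":-0.06},{"tx":0,"ty":0,"tz":0,"ax":0,"ay":0,"az":-0.16},{"tx":0,"ty":0,"tz":0,"ax":0,"ay":0,"az":-0.26},{"tx":0,"ty":0,"tz":0,"ax":0,"ay":0,"az":-0.34},{"tx":0,"ty":0,"tz":0,"ax":0,"ay":0,"az":-0.38},{"tx":0,"ty":0,"tz":0,"ax":0,"ay":0,"az":-0.4},{"tx":0,"ty":0,"tz":0,"ax":0,"ay":0,"az":-0.4}]'
python3 - <<'E'
from h import *
from bench import sensors,optics
s=sensors.observe();print(s["ft_force"],s["moment"]);M=R.from_quat(s["eef_rot"]).as_matrix();print(np.arctan2(M[1,2],M[0,2]))
p=optics.get_image("wrist");np.savez("pics/w6.npz",mtx=p["mtx"],ext=p["extrinsics"],frame=p["frame"]); cv2.imwrite("pics/w6.png",cv2.resize(p["frame"][130:330,180:380,::-1],None,fx=3,fy=3,interpolation=cv2.INTER_CUBIC))
E
```

```text
clock: 11.98
tool_pos: [0.568, -0.2913, 0.1048]
eef_rot: [0.522, 0.476, -0.522, 0.478]
ft_force: [4.6, -5.3, -3.5]
gripper_width: 0.0099
[ 4.59536625 -5.29364128 -3.49378486] [-0.98155605 -0.72634712  0.02801718]
-1.6599448469434954
```

View pics/w6.png

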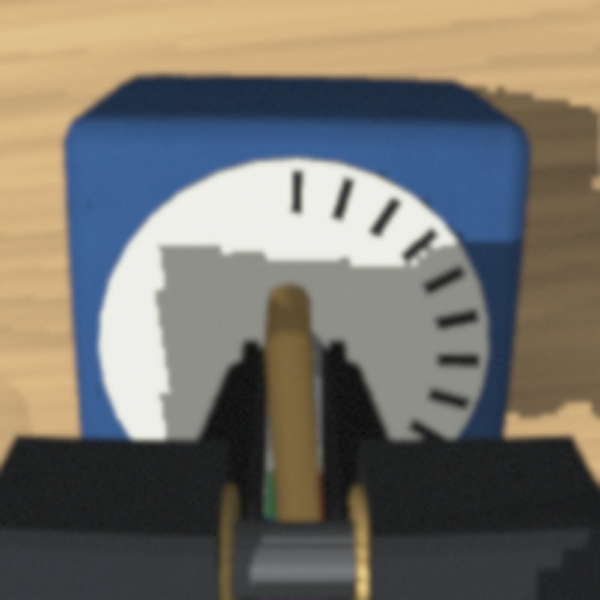

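```bash
python3 -m inch '[{"tx":0,"ty":0,"tz":0,"ax":0,"ay":0,"az":-0.03},{"tx":0,"ty":0,"tz":0,"ax":0,"ay":0,"az":-0.06},{"tx":0,"ty":0,"tz":0,"ax":0,"ay":0,"az":-0.06}]'
cat > st.py <<'E'
from h import *
from bench import sensors
s=sensors.observe();M=R.from_quat(s["eef_rot"]).as_matrix();print(np.round(s["ft_force"],2),np.round(s["moment"],3),"psi",round(np.arctan2(M[1,2],M[0,2]),4),"e6",np.round(s["effort"][5],3))
E
python3 st.py;  python3 -m inch '[{"tx":0,"ty":0,"tz":0,"ax":0,"ay":0,"az":-0.03},{"tx":0,"ty":0,"tz":0,"ax":0,"ay":0,"az":-0.06},{"tx":0,"ty":0,"tz":0,"ax":0,"ay":0,"az":-0.06}]' ; python3 st.py
```

```text
clock: 12.28
tool_pos: [0.568, -0.2914, 0.1048]
eef_rot: [0.533, 0.464, -0.533, 0.466]
ft_force: [4.8, -4.9, -4.6]
gripper_width: 0.0099
[ 4.84 -4.92 -4.63] [-1.015 -0.77   0.041] psi -1.7074 e6 0.445
clock: 12.53
tool_pos: [0.5679, -0.2914, 0.1048]
eef_rot: [0.544, 0.451, -0.544, 0.453]
ft_force: [5.0, -5.4, -3.4]
gripper_width: 0.0102
[ 5.01 -5.45 -3.36] [-1.015 -0.783  0.034] psi -1.7546 e6 0.446
```

```bash
python3 -m inch '[{"tx":0,"ty":0,"tz":0,"ax":0,"ay":0,"az":-0.03},{"tx":0,"ty":0,"tz":0,"ax":0,"ay":0,"az":-0.06},{"tx":0,"ty":0,"tz":0,"ax":0,"ay":0,"az":-0.06}]' ; python3 st.py;  python3 -m inch '[{"tx":0,"ty":0,"tz":0,"ax":0,"ay":0,"az":-0.03},{"tx":0,"ty":0,"tz":0,"ax":0,"ay":0,"az":-0.06},{"tx":0,"ty":0,"tz":0,"ax":0,"ay":0,"az":-0.06}]' ; python3 st.py
python3 - <<'E'
from h import *
from bench import sensors,optics
p=optics.get_image("wrist");np.savez("pics/w7.npz",mtx=p["mtx"],ext=p["extrinsics"],frame=p["frame"]); cv2.imwrite("pics/w7.png",cv2.resize(p["frame"][130:330,180:380,::-1],None,fx=3,fy=3,interpolation=cv2.INTER_CUBIC))
E
```

```text
clock: 12.78
tool_pos: [0.5679, -0.2914, 0.1048]
eef_rot: [0.554, 0.438, -0.554, 0.44]
ft_force: [5.2, -6.1, -2.7]
gripper_width: 0.01
[ 5.16 -6.11 -2.72] [-1.085 -0.711  0.066] psi -1.8016 e6 0.473
clock: 13.03
tool_pos: [0.5679, -0.2914, 0.1048]
eef_rot: [0.565, 0.425, -0.564, 0.427]
ft_force: [4.1, -5.9, -3.8]
gripper_width: 0.0104
[ 4.15 -5.88 -3.77] [-1.074 -0.707  0.137] psi -1.8486 e6 0.557
```

View pics/w7.png

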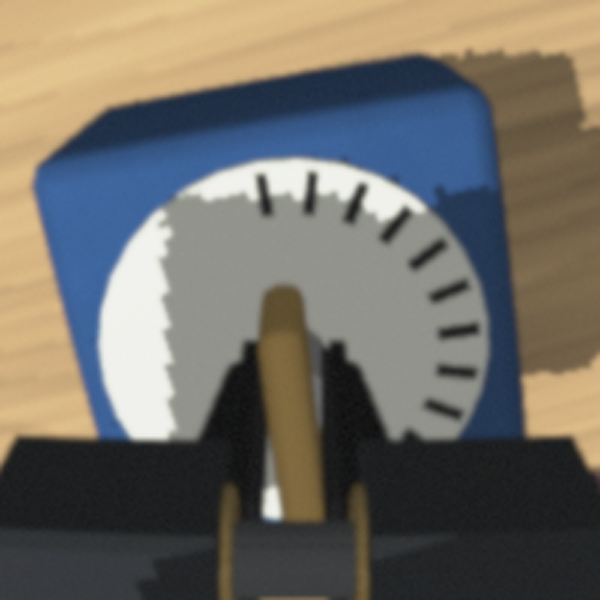

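```bash
python3 -m inch '[{"tx":0,"ty":0,"tz":0,"ax":0,"ay":0,"az":-0.03},{"tx":0,"ty":0,"tz":0,"ax":0,"ay":0,"az":-0.06},{"tx":0,"ty":0,"tz":0,"ax":0,"ay":0,"az":-0.06}]' ; python3 st.py;  python3 -m inch '[{"tx":0,"ty":0,"tz":0,"ax":0,"ay":0,"az":-0.03},{"tx":0,"ty":0,"tz":0,"ax":0,"ay":0,"az":-0.06},{"tx":0,"ty":0,"tz":0,"ax":0,"ay":0,"az":-0.06}]' ; python3 st.py
python3 - <<'E'
from h import *
from bench import sensors,optics
p=optics.get_image("wrist");np.savez("pics/w8.npz",mtx=p["mtx"],ext=p["extrinsics"],frame=p["frame"]); cv2.imwrite("pics/w8.png",cv2.resize(p["frame"][130:330,180:380,::-1],None,fx=3,fy=3,interpolation=cv2.INTER_CUBIC))
E
```

```text
clock: 13.33
tool_pos: [0.5679, -0.2914, 0.1048]
eef_rot: [0.574, 0.412, -0.574, 0.414]
ft_force: [5.3, -5.7, -3.7]
gripper_width: 0.0106
[ 5.32 -5.75 -3.68] [-1.053 -0.675  0.474] psi -1.8951 e6 0.855
clock: 13.58
tool_pos: [0.5679, -0.2914, 0.1048]
eef_rot: [0.584, 0.398, -0.584, 0.4]
ft_force: [4.3, -6.0, -3.1]
gripper_width: 0.011
[ 4.33 -5.96 -3.06] [-1.033 -0.661  0.871] psi -1.9415 e6 1.221
```

View pics/w8.png

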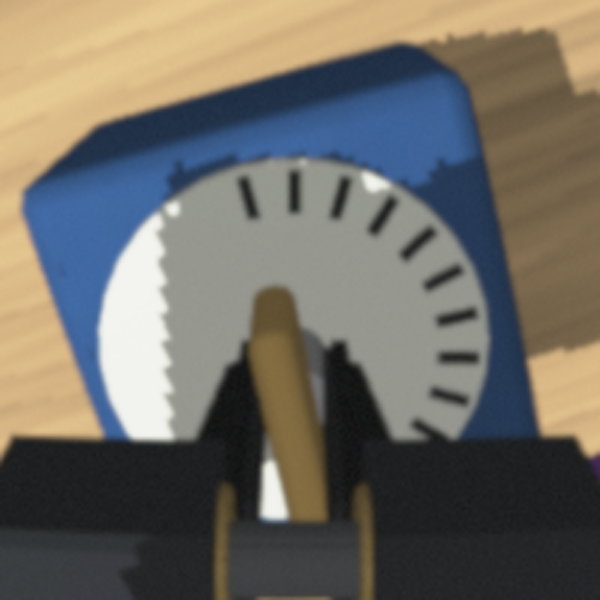

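The stop is confirmed: the moment about z rose from about 0.03 to 0.87 N m while the blade no longer followed. Releasing and lifting.

```bash
python3 -m inch '[{"tx":0,"ty":0,"tz":0,"ax":0,"ay":0,"az":0},{"tx":0,"ty":0,"tz":0,"ax":0,"ay":0,"az":0},{"tx":0,"ty":0,"tz":0,"ax":0,"ay":0,"az":0},{"tx":0,"ty":0,"tz":0,"ax":0,"ay":0,"az":0},{"tx":0,"ty":0,"tz":0,"ax":0,"ay":0,"az":0},{"tx":0,"ty":0,"tz":0,"ax":0,"ay":0,"az":0}]' 1 && python3 -m inch '[{"tx":0,"ty":0,"tz":0.08,"ax":0,"ay":0,"az":0},{"tx":0,"ty":0,"tz":0.17,"ax":0,"ay":0,"az":0},{"tx":0,"ty":0,"tz":0.25,"ax":0,"ay":0,"az":0},{"tx":0,"ty":0,"tz":0.28,"ax":0,"ay":0,"az":0},{"tx":0,"ty":0,"tz":0.28,"ax":0,"ay":0,"az":0}]' ; python3 st.py
python3 - <<'E'
from h import *
from bench import sensors,optics
p=optics.get_image("wrist");np.savez("pics/w9.npz",mtx=p["mtx"],ext=p["extrinsics"],frame=p["frame"]); cv2.imwrite("pics/w9.png",cv2.resize(p["frame"][130:270,205:350,::-1],None,fx=4,fy=4,interpolation=cv2.INTER_CUBIC))
E
```

```text
clock: 14.13
tool_pos: [0.567, -0.2901, 0.1047]
eef_rot: [-0.584, -0.399, 0.584, -0.399]
ft_force: [0.9, 0.5, -0.3]
gripper_width: 0.0456
clock: 14.55
tool_pos: [0.568, -0.2908, 0.2203]
eef_rot: [0.584, 0.397, -0.583, 0.401]
ft_force: [0.8, 0.6, 0.9]
gripper_width: 0.0788
[0.75 0.59 0.91] [-0.008  0.201  0.   ] psi -1.9417 e6 -0.001
```

View pics/w9.png

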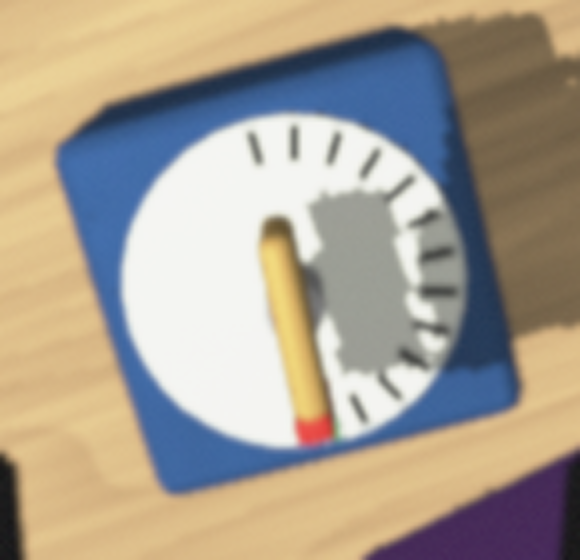

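The red end (315,432 in the crop) covers the green mark, with only a sliver showing. A numeric check:

Run:
```python
from h import *
p=load("w9")
f=lambda x,y:(205+x/4,130+y/4)
A=ray(p,f(277,232),.129,True);B=ray(p,f(317,443),.129,True);d=B-A;print(A,B,np.linalg.norm(d),(A+B)/2); bl=np.arctan2(d[1],d[0])
h=hsv(p); m=((h[:,:,1]<40)&(h[:,:,2]>170)).astype(np.uint8); k=np.zeros_like(m);k[150:250,230:325]=1
c,_=cv2.findContours(m&k,0,1); c=np.vstack(c)[:,0]; P=np.array([ray(p,u,.083,True)[:2] for u in cv2.convexHull(c)[:,0]])
r=least_squares(lambda v:np.hypot(P[:,0]-v[0],P[:,1]-v[1])-v[2],[.567,-.29,.04],loss="soft_l1",f_scale=.001);print("dial",r.x)
g=ray(p,f(255,149),.083,True); d=g[:2]-r.x[:2]; yaw=np.arctan2(d[1],d[0]); print("yaw(first tick)",yaw,"blade",bl,"key",(yaw-bl)%(2*np.pi))
```

```text
[ 0.59034608 -0.2963635   0.129     ] [ 0.54366632 -0.28737316  0.129     ] 0.04753762475129589 [ 0.5670062  -0.29186833  0.129     ]
dial [ 0.56743215 -0.2909707   0.04230632]
yaw(first tick) -0.11081373898983367 blade 2.951326259587298 key 3.2210453086024544
```

```bash
python3 -m inch '[{"tx":0,"ty":0.1,"tz":0.03,"ax":0,"ay":0,"az":0.15},{"tx":0,"ty":0.2,"tz":0.03,"ax":0,"ay":0,"az":0.3},{"tx":0,"ty":0.3,"tz":0.03,"ax":0,"ay":0,"az":0.45},{"tx":-0.01,"ty":0.4,"tz":0.03,"ax":0,"ay":0,"az":0.6},{"tx":-0.02,"ty":0.5,"tz":0.03,"ax":0,"ay":0,"az":0.75},{"tx":-0.02,"ty":0.58,"tz":0.03,"ax":0,"ay":0,"az":0.9},{"tx":-0.02,"ty":0.64,"tz":0.03,"ax":0,"ay":0,"az":1},{"tx":-0.02,"ty":0.66,"tz":0.03,"ax":0,"ay":0,"az":1}]' && python3 -m inch '[{"tx":0,"ty":0.03,"tz":0,"ax":0,"ay":0,"az":0.15},{"tx":0,"ty":0.06,"tz":0,"ax":0,"ay":0,"az":0.3},{"tx":0,"ty":0.1,"tz":0,"ax":0,"ay":0,"az":0.45},{"tx":0,"ty":0.12,"tz":0,"ax":0,"ay":0,"az":0.6},{"tx":0,"ty":0.14,"tz":0,"ax":0,"ay":0,"az":0.75},{"tx":0,"ty":0.14,"tz":0,"ax":0,"ay":0,"az":0.9},{"tx":0,"ty":0.14,"tz":0,"ax":0,"ay":0,"az":1},{"tx":0,"ty":0.14,"tz":0,"ax":0,"ay":0,"az":1}]'; python3 -m inch '[{"tx":0,"ty":0,"tz":0,"ax":0,"ay":0,"az":0.12},{"tx":0,"ty":0,"tz":0,"ax":0,"ay":0,"az":0.23},{"tx":0,"ty":0,"tz":0,"ax":0,"ay":0,"az":0.23}]';  python3 st.py
python3 - <<'E'
from h import *
from bench import sensors,optics
p=optics.get_image("wrist");np.savez("pics/w10.npz",mtx=p["mtx"],ext=p["extrinsics"],frame=p["frame"]); 
im=p["frame"][:,:,::-1].copy(); cv2.imwrite("pics/w10.png",im)
E
```

```text
clock: 15.27
tool_pos: [0.5581, -0.0232, 0.2272]
eef_rot: [0.384, 0.594, -0.385, 0.593]
ft_force: [-0.8, 0.2, -0.1]
gripper_width: 0.0952
clock: 15.93
tool_pos: [0.5588, 0.0292, 0.2274]
eef_rot: [0.13, 0.696, -0.13, 0.694]
ft_force: [0.0, -0.7, -0.5]
gripper_width: 0.095
clock: 16.18
tool_pos: [0.5589, 0.0292, 0.2278]
eef_rot: [0.067, 0.704, -0.068, 0.703]
ft_force: [-0.3, -0.6, 0.7]
gripper_width: 0.0953
[-0.3  -0.56  0.67] [-0.086  0.071 -0.035] psi -0.1913 e6 -1.594
```

View pics/w10.png

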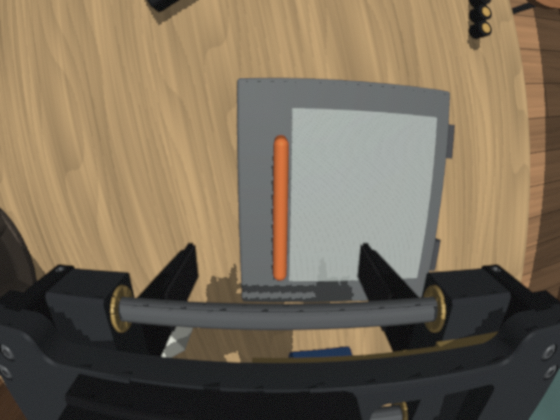

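Run:
```python
from h import *
p=load("w10"); h=hsv(p); f=(h[:,:,0]>3)&(h[:,:,0]<16)&(h[:,:,1]>170)&(h[:,:,2]>110); f[:125]=0;f[290:]=0;f[:,:265]=0;f[:,300:]=0
ys,xs=np.nonzero(f)
P=np.array([ray(p,u,.149,True)[:2] for u in zip(xs,ys)]); 
r=cv2.minAreaRect(P.astype(np.float32)*1000);print(r)
c=P.mean(0); d=np.linalg.svd(P-c,full_matrices=0)[2][0]; d*=np.sign(d[1]); t=(P-c)@d; print(c,c+d*(t.min()+t.max())/2,np.ptp(t),"yaw",np.arctan2(-d[0],d[1]))
```

```text
((561.6599731445312, 34.57130432128906), (119.76109313964844, 9.646774291992188), 78.8426284790039)
[0.56217378 0.03764451] [0.56155457 0.03459207] 0.11978218641799561 yaw -0.20014154132581993
```

```bash
python3 -m inch '[{"tx":0.009,"ty":0.0095,"tz":-0.08,"ax":0,"ay":0,"az":0},{"tx":0.009,"ty":0.0095,"tz":-0.17,"ax":0,"ay":0,"az":0},{"tx":0.009,"ty":0.0095,"tz":-0.23,"ax":0,"ay":0,"az":0},{"tx":0.009,"ty":0.0095,"tz":-0.25,"ax":0,"ay":0,"az":0},{"tx":0.009,"ty":0.0095,"tz":-0.252,"ax":0,"ay":0,"az":0},{"tx":0.009,"ty":0.0095,"tz":-0.252,"ax":0,"ay":0,"az":0}]' 0.45 && python3 -m inch '[{"tx":0,"ty":0,"tz":0,"ax":0,"ay":0,"az":0},{"tx":0,"ty":0,"tz":0,"ax":0,"ay":0,"az":0},{"tx":0,"ty":0,"tz":0,"ax":0,"ay":0,"az":0},{"tx":0,"ty":0,"tz":0,"ax":0,"ay":0,"az":0},{"tx":0,"ty":0,"tz":0,"ax":0,"ay":0,"az":0}]' 0.2 20 ; python3 st.py
python3 - <<'E'
from h import *
from bench import sensors,optics
p=optics.get_image("wrist");np.savez("pics/w11.npz",mtx=p["mtx"],ext=p["extrinsics"],frame=p["frame"]); 
im=p["frame"][:,:,::-1].copy(); cv2.imwrite("pics/w11.png",cv2.resize(im[100:330,160:420],None,fx=2.6,fy=2.6))
E
```

```text
clock: 16.73
tool_pos: [0.563, 0.0333, 0.1283]
eef_rot: [0.068, 0.704, -0.068, 0.704]
ft_force: [0.3, -0.0, 0.6]
gripper_width: 0.0603
clock: 17.15
tool_pos: [0.5628, 0.0335, 0.1284]
eef_rot: [0.067, 0.704, -0.067, 0.704]
ft_force: [0.6, -0.0, 0.0]
gripper_width: 0.0271
[ 0.56 -0.    0.01] [-0.089  0.089 -0.023] psi -0.1905 e6 0.006
```

View pics/w11.png

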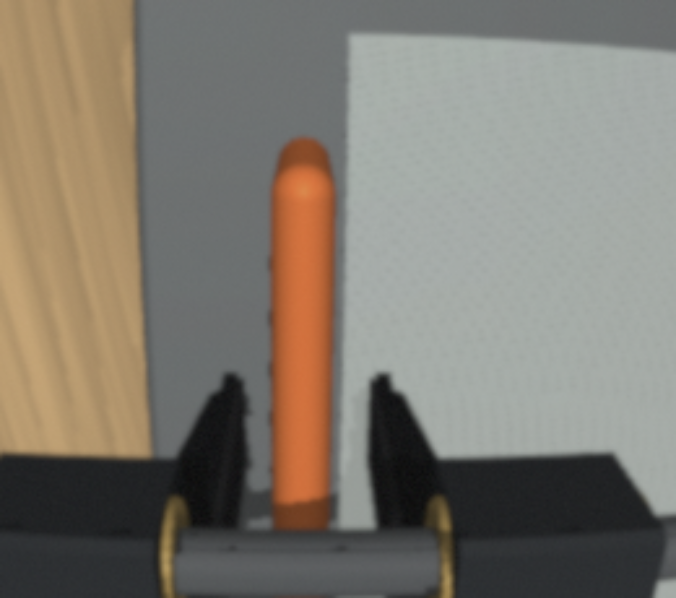

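The bar (x≈302 in the crop) lies between the jaws (240 and 373), about 0.5–1 mm off centre. Closing.

```bash
python3 -m inch '[{"tx":-0.002,"ty":0,"tz":-0.004,"ax":0,"ay":0,"az":0},{"tx":-0.002,"ty":0,"tz":-0.004,"ax":0,"ay":0,"az":0},{"tx":-0.002,"ty":0,"tz":-0.004,"ax":0,"ay":0,"az":0},{"tx":-0.002,"ty":0,"tz":-0.004,"ax":0,"ay":0,"az":0},{"tx":-0.002,"ty":0,"tz":-0.004,"ax":0,"ay":0,"az":0},{"tx":-0.002,"ty":0,"tz":-0.004,"ax":0,"ay":0,"az":0}]' 0 55; python3 st.py
```

```text
clock: 17.7
tool_pos: [0.5617, 0.0335, 0.1261]
eef_rot: [0.067, 0.704, -0.067, 0.704]
ft_force: [-1.6, 0.1, -1.9]
gripper_width: 0.0104
[-1.64  0.13 -1.89] [-0.143  0.146 -0.126] psi -0.1905 e6 -0.119
```

```bash
python3 -m inch '[{"tx":0.0008,"ty":0,"tz":0.0025,"ax":0,"ay":0,"az":0},{"tx":0.0016,"ty":0,"tz":0.005,"ax":0,"ay":0,"az":0},{"tx":0.0016,"ty":0,"tz":0.005,"ax":0,"ay":0,"az":0}]' ; python3 st.py;  python3 -m inch '[{"tx":0.0004,"ty":0,"tz":0.0015,"ax":0,"ay":0,"az":0},{"tx":0.0008,"ty":0,"tz":0.003,"ax":0,"ay":0,"az":0},{"tx":0.0008,"ty":0,"tz":0.003,"ax":0,"ay":0,"az":0}]' ; python3 st.py
```

```text
clock: 17.95
tool_pos: [0.562, 0.0335, 0.1273]
eef_rot: [0.067, 0.705, -0.067, 0.703]
ft_force: [2.2, -0.9, -13.6]
gripper_width: 0.011
[  2.19  -0.94 -13.6 ] [-0.326 -0.11  -0.077] psi -0.1904 e6 -0.092
clock: 18.2
tool_pos: [0.563, 0.0333, 0.1299]
eef_rot: [0.067, 0.704, -0.067, 0.704]
ft_force: [0.1, -2.4, -8.1]
gripper_width: 0.0111
[ 0.13 -2.39 -8.07] [-0.568  0.238 -0.03 ] psi -0.1904 e6 -0.094
```

```bash
python3 -m inch '[{"tx":0.0008,"ty":0,"tz":0.0025,"ax":0,"ay":0,"az":0},{"tx":0.0016,"ty":-0.0004,"tz":0.005,"ax":0,"ay":0,"az":0},{"tx":0.0024,"ty":-0.0006,"tz":0.0075,"ax":0,"ay":0,"az":0},{"tx":0.0032,"ty":-0.0008,"tz":0.01,"ax":0,"ay":0,"az":0},{"tx":0.0032,"ty":-0.0008,"tz":0.01,"ax":0,"ay":0,"az":0}]' ; python3 st.py
python3 - <<'E'
from h import *
from bench import sensors,optics
p=optics.get_image("wrist");np.savez("pics/w12.npz",mtx=p["mtx"],ext=p["extrinsics"],frame=p["frame"]); 
im=p["frame"][:,:,::-1].copy(); cv2.imwrite("pics/w12.png",cv2.resize(im[60:330,160:480],None,fx=2.2,fy=2.2))
E
```

```text
clock: 18.62
tool_pos: [0.5644, 0.033, 0.1339]
eef_rot: [0.067, 0.704, -0.067, 0.704]
ft_force: [0.1, -5.3, -4.8]
gripper_width: 0.011
[ 0.08 -5.26 -4.82] [-0.789  0.3   -0.13 ] psi -0.1904 e6 -0.096
```

View pics/w12.png

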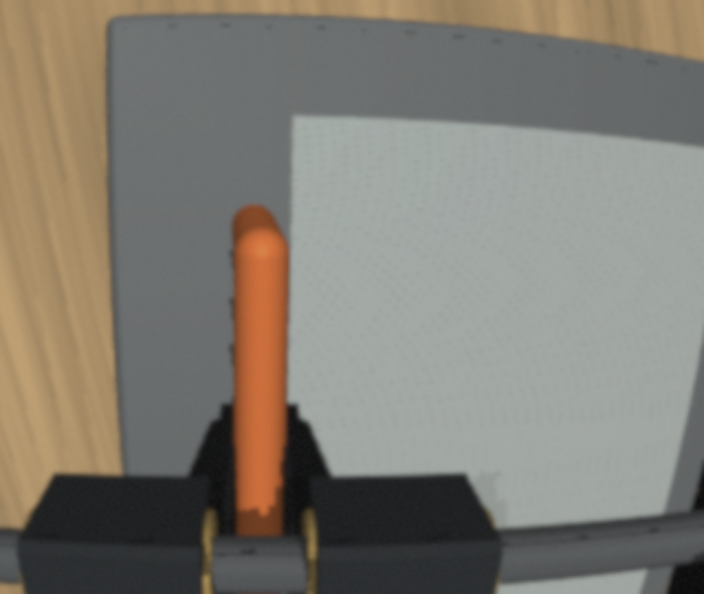

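```bash
python3 -m inch '[{"tx":0.002,"ty":-0.001,"tz":0.005,"ax":0,"ay":0,"az":0},{"tx":0.004,"ty":-0.002,"tz":0.01,"ax":0,"ay":0,"az":0},{"tx":0.006,"ty":-0.003,"tz":0.015,"ax":0,"ay":0,"az":0},{"tx":0.008,"ty":-0.004,"tz":0.02,"ax":0,"ay":0,"az":0},{"tx":0.01,"ty":-0.0045,"tz":0.025,"ax":0,"ay":0,"az":0},{"tx":0.012,"ty":-0.005,"tz":0.03,"ax":0,"ay":0,"az":0},{"tx":0.014,"ty":-0.005,"tz":0.035,"ax":0,"ay":0,"az":0},{"tx":0.016,"ty":-0.005,"tz":0.038,"ax":0,"ay":0,"az":0},{"tx":0.016,"ty":-0.005,"tz":0.038,"ax":0,"ay":0,"az":0}]' ; python3 st.py
python3 - <<'E'
from h import *
from bench import sensors,optics
for n in("wrist","scene","top"):
    p=optics.get_image(n);np.savez(f"pics/{n}13.npz",mtx=p["mtx"],ext=p["extrinsics"],frame=p["frame"]); 
    im=p["frame"][:,:,::-1].copy()
    if n=="wrist": im=cv2.resize(im[60:330,160:480],None,fx=2.2,fy=2.2)
    if n=="scene": im=cv2.resize(im[140:270,250:390],None,fx=4.5,fy=4.5,interpolation=cv2.INTER_CUBIC)
    cv2.imwrite(f"pics/{n}13.png",im)
E
```

```text
clock: 19.42
tool_pos: [0.5703, 0.0316, 0.1489]
eef_rot: [0.067, 0.704, -0.067, 0.704]
ft_force: [-1.8, 5.1, -3.8]
gripper_width: 0.0108
[-1.85  5.13 -3.84] [ 0.886  0.775 -0.166] psi -0.1903 e6 -0.161
```

View pics/wrist13.png

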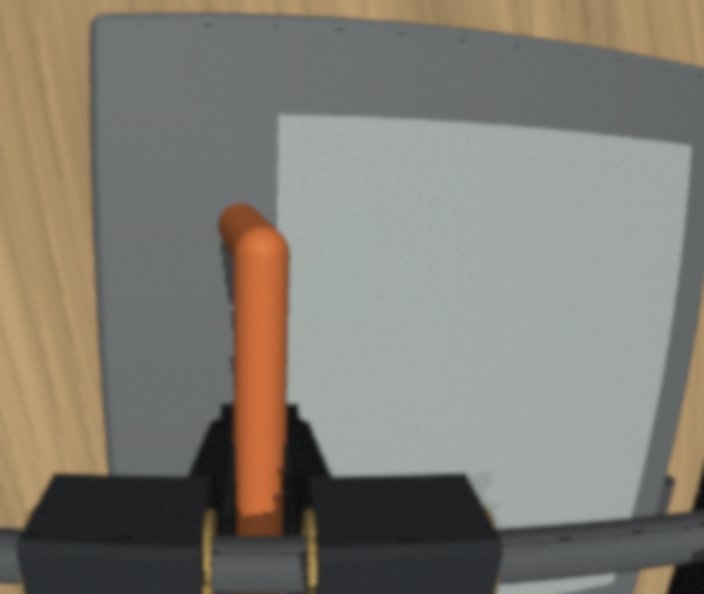

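View pics/scene13.png

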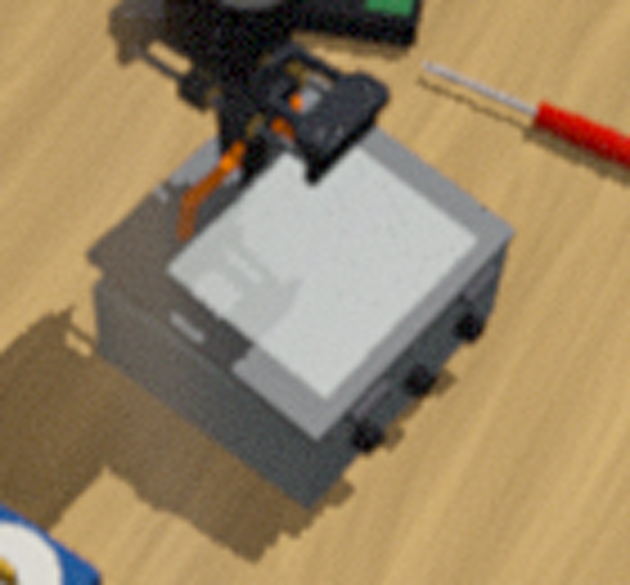

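```bash
cat > ang.py <<'E'
from h import *
yaw=-.197; H=np.array([.5620+.165*np.cos(yaw),.0335+.165*np.sin(yaw),.094])
Rz=R.from_euler("z",yaw).as_matrix()
w10=load("w10")
def lidpt(u,z=.104):
    return Rz.T@(ray(w10,u,z,True)-H)
F={"corner":(238.5,80),"wc":(292.5,108.5),"wf":(436,117.5)}
L={k:lidpt(v) for k,v in F.items()}
for k,v in L.items(): print(k,np.round(v,4))
def solve(p,obs):
    def res(th):
        out=[]
        for k,u in obs.items():
            X=H+Rz@R.from_euler("y",th[0]).as_matrix()@L[k]; out.append(projw(p,X)[0]-u)
        return np.concatenate(out)
    for ks in [list(obs)]+[[k] for k in obs]:
        o={k:obs[k] for k in ks}
        f=lambda th:np.concatenate([projw(p,H+Rz@R.from_euler("y",th[0]).as_matrix()@L[k])[0]-np.array(o[k]) for k in o])
        r=least_squares(f,[.05]); print(ks,"theta",round(r.x[0],4),"gap mm",round(205*np.sin(r.x[0]),1),"res",np.round(r.fun,1))
if __name__=="__main__":
    c=lambda x,y:(160+x/2.2,60+y/2.2)
    print("w12");solve(load("w12"),{"corner":c(109,19),"wc":c(293,116)})
    print("w13");solve(load("wrist13"),{"corner":c(94,18),"wc":c(279,114),"wf":c(692,147)})
E
python3 ang.py
```

```text
corner [-0.203  0.11   0.01 ]
wc [-0.1547  0.0838  0.01  ]
wf [-0.0148  0.0836  0.01  ]
w12
['corner', 'wc'] theta 0.0681 gap mm 13.9 res [0.8 0.6 1.1 0.4]
['corner'] theta 0.0845 gap mm 17.3 res [ 0.3 -0.2]
['wc'] theta 0.0436 gap mm 8.9 res [0.  0.5]
w13
['corner', 'wc', 'wf'] theta 0.155 gap mm 31.7 res [ 1.2  0.4  0.9  0.8 -1.3 -0.5]
['corner'] theta 0.1647 gap mm 33.6 res [ 1.1 -0.1]
['wc'] theta 0.1408 gap mm 28.8 res [0.  0.9]
['wf'] theta 0.2151 gap mm 43.8 res [ 0.  -0.3]
```

```bash
python3 -m inch '[{"tx":0,"ty":0.001,"tz":0.001,"ax":0,"ay":0,"az":0},{"tx":0,"ty":0.0018,"tz":0.0012,"ax":0,"ay":0,"az":0},{"tx":0,"ty":0.0018,"tz":0.0012,"ax":0,"ay":0,"az":0},{"tx":0,"ty":0.0018,"tz":0.0012,"ax":0,"ay":0,"az":0}]'; python3 st.py
python3 - <<'E'
from h import *
from ang import H,Rz
from bench import optics
S=load("scene0");p=optics.get_image("scene");np.savez("pics/scene14.npz",mtx=p["mtx"],ext=p["extrinsics"],frame=p["frame"])
for k,l in {"fr_top":[-.205,-.113,.010],"fl_top":[-.205,.113,.010],"br":[.001,-.113,.01]}.items():
    for th in(0,.12,.141,.16):
        X=H+Rz@R.from_euler("y",th).as_matrix()@np.array(l); print(k,th,np.round(proj(S,X)[0],1))
a=[cv2.resize(q["frame"][180:225,255:300,::-1],None,fx=8,fy=8,interpolation=cv2.INTER_CUBIC) for q in(S,p)]
cv2.imwrite("pics/cmp.png",np.hstack(a))
E
```

```text
clock: 19.9
tool_pos: [0.5704, 0.0317, 0.1491]
eef_rot: [0.067, 0.704, -0.067, 0.704]
ft_force: [-2.3, 0.1, -5.3]
gripper_width: 0.0105
[-2.32  0.08 -5.34] [-0.091  0.758 -0.11 ] psi -0.1904 e6 -0.129
corner [-0.203  0.11   0.01 ]
wc [-0.1547  0.0838  0.01  ]
wf [-0.0148  0.0836  0.01  ]
fr_top 0 [268.2 199.7]
fr_top 0.12 [268.4 195.5]
fr_top 0.141 [268.6 194.8]
fr_top 0.16 [268.7 194.2]
fl_top 0 [313.9 157.8]
fl_top 0.12 [314.9 153.2]
fl_top 0.141 [315.1 152.4]
fl_top 0.16 [315.3 151.8]
br 0 [320.2 237. ]
br 0.12 [320.5 237.2]
br 0.141 [320.6 237.3]
br 0.16 [320.6 237.3]
```

View pics/cmp.png

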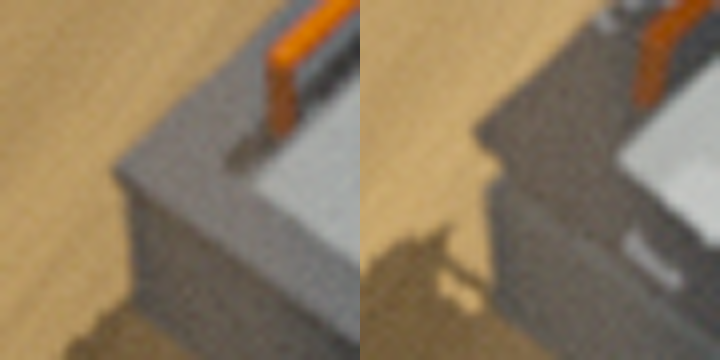

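The front-right corner moved up 5.0 px between the two pictures, which matches θ≈0.144 (about 29–30 mm). It agrees with the arm's kinematics (≈29 mm). Next is a steadiness check, with a look at the bystanders.

```bash
python3 -m inch '[{"tx":0,"ty":0,"tz":0.001,"ax":0,"ay":0,"az":0},{"tx":0,"ty":0,"tz":0.001,"ax":0,"ay":0,"az":0},{"tx":0,"ty":0,"tz":0.001,"ax":0,"ay":0,"az":0},{"tx":0,"ty":0,"tz":0.001,"ax":0,"ay":0,"az":0},{"tx":0,"ty":0,"tz":0.001,"ax":0,"ay":0,"az":0},{"tx":0,"ty":0,"tz":0.001,"ax":0,"ay":0,"az":0},{"tx":0,"ty":0,"tz":0.001,"ax":0,"ay":0,"az":0},{"tx":0,"ty":0,"tz":0.001,"ax":0,"ay":0,"az":0},{"tx":0,"ty":0,"tz":0.001,"ax":0,"ay":0,"az":0},{"tx":0,"ty":0,"tz":0.001,"ax":0,"ay":0,"az":0},{"tx":0,"ty":0,"tz":0.001,"ax":0,"ay":0,"az":0},{"tx":0,"ty":0,"tz":0.001,"ax":0,"ay":0,"az":0}]'; python3 st.py
python3 - <<'E'
from h import *
from bench import optics
S=load("scene0");p=optics.get_image("scene");t=optics.get_image("top")
a=[cv2.resize(q["frame"][180:225,255:300,::-1],None,fx=8,fy=8,interpolation=cv2.INTER_CUBIC) for q in(S,p)]
cv2.imwrite("pics/cmp2.png",np.hstack(a)); cv2.imwrite("pics/top15.png",t["frame"][:,:,::-1]); cv2.imwrite("pics/scene15.png",p["frame"][:,:,::-1])
E
```

```text
clock: 20.95
tool_pos: [0.5706, 0.0317, 0.1495]
eef_rot: [0.067, 0.704, -0.067, 0.704]
ft_force: [-0.6, -5.5, -5.7]
gripper_width: 0.0105
[-0.64 -5.49 -5.66] [-0.909  0.462 -0.184] psi -0.1904 e6 -0.198
```

View pics/cmp2.png

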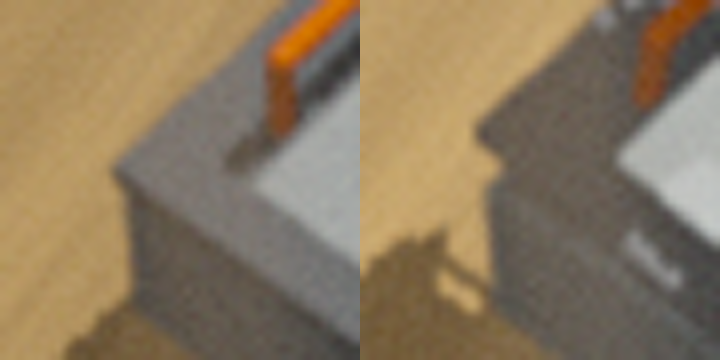

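View pics/top15.png

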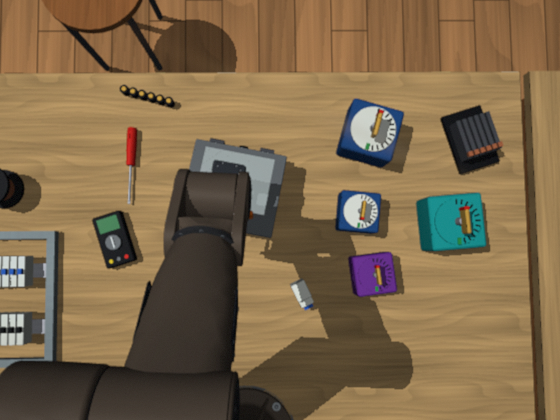

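View pics/scene15.png

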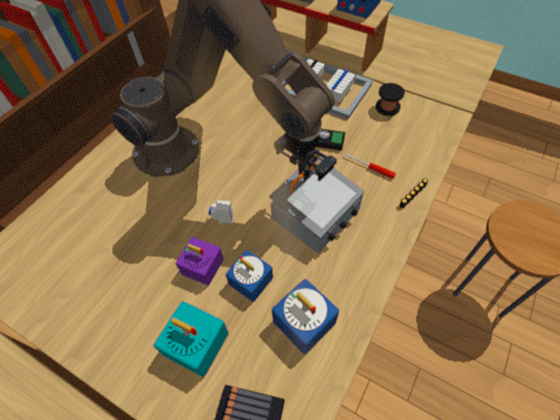

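Meter (116,239), breaker (301,294) and screwdriver (132,160) are where they started, and the lid edge hasn't moved. Handing in.

Run:
```python
from bench import job
print(job.finish_job())
```

```text
the job is handed in; nothing more can be done
None
```

The timer is fully wound and the lid is held open by about 3 cm. I handed the job in at about 21 s, with the gripper still holding the handle.

- **Timer:** I chose the smaller blue one and turned its key clockwise in several partial turns, re-gripping between them. At the stop the moment about the key axis rose from about 0.03 to 0.87 N m and the blade stopped following. After letting go, the picture gave a key angle of about 3.22 rad, against 3.2 at the stop, with the red end over the green mark.
- **First grip:** It closed on the stem below the blade, because the fingertips were too low. I raised the grip 8 mm after the first short turn, and the key had turned normally up to then.
- **Lid:** The seal broke in small steps of 1–2 mm. The highest upward pull I read was about 14 N, below the 15–20 N given, but readings came only at the end of each step, so the peak probably fell between two of them.
- **Opening:** The arm's travel gave about 29–30 mm, and the shift of the lid's corner in the scene picture gave the same. The wrist-camera estimates were noisier: three points fitted together gave about 32 mm, and single points ranged from 29 to 44 mm. I went with the first two.
- **Steadiness:** Over a 1 s hold the lid did not move visibly. The sideways force drifted from about 0 to 5.5 N, so it was not perfectly relaxed.
- **Bystanders:** The meter, breaker and screwdriver show no movement from their starting places in the last top view.

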